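# Set up the dish doser

## Task

Get the dish doser ready for a run: draw the orange stop pin out of its bore and leave it hanging by its head in the notch of the bracket, then turn the grey sleeve until its red pointer is clicked in at number 7. Push the blue carrier squarely against the aluminium guide rail, so that its whole long edge touches, and have every petri dish on the bench standing flat on a round pad of the carrier, one to a pad. Let go of everything and do not disturb the stapler, the tape roll or the white label roll.

Things in the scene. Friction and masses are not known exactly. Their poses are not given: they have to be found in the camera images.
- doser: Dosing unit, fixed: white panel 160 x 160 mm, top 24 mm above the bench. Origin under its centre, on the sleeve's axis; z up; x points from the bracket across the sleeve to number 4 (away from the robot, but for its yaw). Numbers 0 to 8 stand on it round the sleeve, 69 mm out, 30 degrees apart, growing clockwise from above; 4 lies along +x, 0 is 120 degrees left of it.
- dial (a joint): Angle of the sleeve in rad: number shown times 0.5236 (0 to 4.189), growing clockwise from above. A sprung ball clicks it into every number: 0.1 N m to leave one; past half way it snaps to the next by itself when let go. End stops at 0 and 8. It starts at one of 0 to 3. The pin in its bore, halfway between 4 and 5, stops the pointer before 5.
- dial_grip (a point): Point on the vertical axis of the sleeve at the height to grip, 58 mm above the bench. The sleeve is a grey ribbed cylinder 40 mm in diameter from 39 to 73 mm above the bench (48 mm wide skirt below 36 mm; top at 76 mm); its red pointer sticks out to radius 53 mm, at 27 to 33 mm height.
- pin: Loose stop pin, 50 g: orange head 20 mm in diameter and 30 mm tall above a steel shank 8 mm in diameter and 40 mm long. Origin on its axis at the underside of the head, z along the axis towards the head. It starts upright in the bore: foot 2 mm above the bench, head from 42 to 72 mm above the bench.
- bore (a point): Mouth of the pin's bore on the panel, 24 mm above the bench, 45 mm from the sleeve's axis (halfway between numbers 4 and 5); 9.5 mm wide, 22 mm deep.
- notch (a point): Middle of the parking slot, 12 mm wide, between two aluminium prongs on the unit's side nearest the robot, 107 mm from the sleeve's axis; at the prongs' top, 46 mm high. x, z as the unit's. Open above, below and to -x (mouth 13 mm off), closed to +x (15 mm off). Prongs 14 mm wide, 10 mm thick. A parked pin has its shank in the slot and its head's underside on the prongs.
- rail_face (a point): Middle of the long front face of the aluminium guide rail, at the bench. The rail is fixed, 380 mm long along y, 20 mm wide, 24 mm high; x points into the rail (away from the robot), the face is x = 0.
- carrier: Loose blue dish carrier, a flat bar 330 mm long (its y), 66 mm wide (its x), 16 mm high, 0.3 kg. Origin at the centre of its underside. It starts on the bench in front of the rail, askew; its +x long edge faces the rail.
- edge_l (a point): On the carrier's lower long edge that faces the rail (33 mm along its x), 160 mm from the middle at its +y end.
- edge_r (a point): The same, 160 mm from the middle at its -y end.
- seat_0 (a point): Centre of the carrier's round dark pad at +132 mm along its y, on its top, 16 mm high. Four pads, 57 mm wide with a white rim, level with the top.
- seat_1 (a point): Centre of the carrier's pad at +44 mm along its y, on its top.
- seat_2 (a point): Centre of the carrier's pad at -44 mm along its y, on its top.
- seat_3 (a point): Centre of the carrier's pad at -132 mm along its y, on its top.
- dish_0: Loose petri dish, a flat closed disc 59 mm in diameter and 14 mm high; origin at the centre of its underside, z up. Two to four dishes are present (None when absent).
- dish_1: Loose petri dish, a flat closed disc 59 mm in diameter and 14 mm high; origin at the centre of its underside, z up. Two to four dishes are present (None when absent).
- dish_2: Loose petri dish, a flat closed disc 59 mm in diameter and 14 mm high; origin at the centre of its underside, z up. Two to four dishes are present (None when absent).
- dish_3: Loose petri dish, a flat closed disc 59 mm in diameter and 14 mm high; origin at the centre of its underside, z up. Two to four dishes are present (None when absent).
- tape: Bystander: brown tape roll lying flat, 92 mm wide, 48 mm high; origin under its centre.
- stapler: Bystander: red stapler, 34 x 136 x 42 mm; origin under its centre.
- labels: Bystander: small white roll of labels lying flat, 60 mm wide, 26 mm high; origin under its centre.
Things that resemble listed ones, but are neither listed nor needed, are in the scene too. What is shaped like the dish_1 but brown or pink is not meant. What is shaped like the dish_3 but purple or turquoise is not meant.

How it is judged:
On the way, in this order (a step that is already met when the one before it is completed fails the run):
1. the stop pin is out of its bore, hanging by its head in the notch, let go (x of pin in the frame of notch between -0.01 and 0.013 m and y of pin in the frame of notch between -0.005 and 0.005 m and z of pin in the frame of notch between -0.003 and 0.004 m and angle between pin's own z axis and vertical below 0.15 rad and contact force between the fingers and pin below 0.1 N), for 0.3 s.
2. the sleeve is clicked in at 7, let go (value of joint dial between 3.54519 and 3.78519 rad and contact force between the fingers and doser below 0.1 N), for 0.3 s.
At the end, for the whole second after the job is handed in: The pin hangs upright in the notch, head on the prongs within 4 mm; the dial reads 3.665 +-0.12 rad; both ends of the carrier's long edge are within 5 mm of the rail's face, its middle within 40 mm of the rail's; every dish lies flat and still on a pad, within 15 mm of its centre (x of pin in the frame of notch between -0.01 and 0.013 m and y of pin in the frame of notch between -0.005 and 0.005 m and z of pin in the frame of notch between -0.003 and 0.004 m and angle between pin's own z axis and vertical below 0.15 rad and value of joint dial between 3.54519 and 3.78519 rad and x of edge_l in the frame of rail_face between -0.005 and 0.004 m and x of edge_r in the frame of rail_face between -0.005 and 0.004 m and y of carrier in the frame of rail_face between -0.04 and 0.04 m and height (world z) of carrier below 0.006 m and ((horizontal distance between dish_0 and seat_0 below 0.015 m and z of dish_0 in the frame of seat_0 between -0.004 and 0.005 m) or (horizontal distance between dish_0 and seat_1 below 0.015 m and z of dish_0 in the frame of seat_1 between -0.004 and 0.005 m) or (horizontal distance between dish_0 and seat_2 below 0.015 m and z of dish_0 in the frame of seat_2 between -0.004 and 0.005 m) or (horizontal distance between dish_0 and seat_3 below 0.015 m and z of dish_0 in the frame of seat_3 between -0.004 and 0.005 m)) and angle between each of dish_0, dish_1, dish_2, dish_3's own z axis and vertical below 0.12 rad and linear speed of each of dish_0, dish_1, dish_2, dish_3 below 0.02 m/s and ((horizontal distance between dish_1 and seat_0 below 0.015 m and z of dish_1 in the frame of seat_0 between -0.004 and 0.005 m) or (horizontal distance between dish_1 and seat_1 below 0.015 m and z of dish_1 in the frame of seat_1 between -0.004 and 0.005 m) or (horizontal distance between dish_1 and seat_2 below 0.015 m and z of dish_1 in the frame of seat_2 between -0.004 and 0.005 m) or (horizontal distance between dish_1 and seat_3 below 0.015 m and z of dish_1 in the frame of seat_3 between -0.004 and 0.005 m)) and ((horizontal distance between dish_2 and seat_0 below 0.015 m and z of dish_2 in the frame of seat_0 between -0.004 and 0.005 m) or (horizontal distance between dish_2 and seat_1 below 0.015 m and z of dish_2 in the frame of seat_1 between -0.004 and 0.005 m) or (horizontal distance between dish_2 and seat_2 below 0.015 m and z of dish_2 in the frame of seat_2 between -0.004 and 0.005 m) or (horizontal distance between dish_2 and seat_3 below 0.015 m and z of dish_2 in the frame of seat_3 between -0.004 and 0.005 m)) and ((horizontal distance between dish_3 and seat_0 below 0.015 m and z of dish_3 in the frame of seat_0 between -0.004 and 0.005 m) or (horizontal distance between dish_3 and seat_1 below 0.015 m and z of dish_3 in the frame of seat_1 between -0.004 and 0.005 m) or (horizontal distance between dish_3 and seat_2 below 0.015 m and z of dish_3 in the frame of seat_2 between -0.004 and 0.005 m) or (horizontal distance between dish_3 and seat_3 below 0.015 m and z of dish_3 in the frame of seat_3 between -0.004 and 0.005 m))); the robot touches nothing.
It fails at once if the stapler, the tape roll or the label roll is disturbed (moved more than 30 mm) (distance of any of tape, stapler, labels from where it was at the start of the episode above 0.03 m).
Of dish_0, dish_1, dish_2, dish_3 only 2 to 4 are there at a start; the rules pass over those that are not, and their reading is None.
At some moment in a run one of dish_0, dish_1, dish_2, dish_3 may be knocked a few centimetres aside while the robot is not near it.
It also fails if it takes over 210 s, if anything falls off the work surface, if the arm or the gripper's body presses on something with over 40 N, if the wrist force passes 120 N, or if a joint passes its speed limit or range.

## Robot

A 6-joint arm with a two-finger parallel gripper is mounted at the origin on a cart in front of the work surface, level with it; the furniture and walls round the work are solid. World frame = base frame: x ahead of the robot, y to its left, z up, the work surface at z = 0. Lengths are in m, angles in rad, forces in N, time in s.
With the tool pointing down it reaches from about 0.225 to 0.875 m from the base axis. Payload 3.4 kg.
Tool frame: the origin (TCP) lies on the centre line of the jaws, within the pads' length; the fingertips stand 19 mm ahead of it and the grasp point (between the pads) is the TCP; z points along the fingers, y is the direction in which the jaws open and shut (so a half turn about z gives the same grasp; the last joint's range is limited). The gripper opens to 85 mm and grips with 20 to 120 N. Pads are 22 mm wide; open, the fingers measure 114 mm over their backs; the gripper's body (76 mm by 85 mm) begins 54 mm behind the grasp point. The pads swing forward as they close: fully open they stand 13 mm farther back than shut.
Start: joints at [-1.343, 0.276, 1.505, -0, 1.361, -0.121], TCP at [0.197, -0.54, 0.214] pointing down, gripper open.
Joint ranges: [-2.89, 2.89], [-0.75, 2.08], [0.22, 2.7], [-1.18, 4.32], [0.11, 2.71], [-2.7, 2.7]. Speed limits (rad/s): [2.57, 2.57, 3.14, 3.14, 3.14, 3.14].

## Interface

Orientations are given as a unit quaternion [w, x, y, z].
In Python, from rig import monitor, eyes, manip, models gives the robot as it stands.
- The arm moves only by the tool send_rows, never from a script. Its argument "deltas" is a list of rows, each an object with "dp": the shift along the world's x, y, z each as a share of 0.12 m, from -1 to 1, a list of three; "rotation": the turn, a rotation vector about the world's x, y, z each as a share of 0.5 rad, from -1 to 1, a list of three. In form: [{"dp": [dx, dy, dz], "rotation": [rx, ry, rz]}, ...]. A call has 1 to 12 rows; each row is the pose to reach, as a shift and turn from the pose commanded when the call began; what a row does not reach only later rows make up. A row lasts 1/12 s, in which the tool goes at most 41.7 mm and 7.16 degrees, less where a joint would pass 70% of its speed; a pose out of reach is approached as far as the arm can. A call with a number of a shift or a turn outside -1 to 1 is refused whole. A call with a gripper value outside its range is refused whole. "fingers" is the closure, from -1 (fully open) to 1 (shut), set as the call begins (left out, the last holds). The fingers move at their own pace and stop on an object; "grip_force" is the grip in N (left out, the last holds). Time passes only in rows, so rows that repeat a pose let the fingers close. It gives the time, the measured TCP pose, the force and the opening at its end, in the units of the state.
- monitor.get_state(): the state, without advancing time (a new reading comes with each control period).
- eyes.get_image(name): name is "scene" or "top" or "wrist"; returns a dict with "color" (400x640x3 uint8, red, green, blue), "depth" (400x640 float32, m along the optical axis (not along the pixel's ray), 0 where there is no reading), "mtx" (3x3 intrinsics, pixels), "rvec" (rotation vector, rad) and "tvec" (3), from world to camera coordinates, as OpenCV has them. Camera axes: x right, y down, z forward; pixel columns grow to the right and rows downward; lengths in m; the calibration is good to about 2 mm. The wrist camera is an equidistant fisheye: a pixel r from the principal point sees the ray r / f radians off the axis. A picture is of the moment at which its call begins.
- manip.sign_off(): hands the job in, once; it reports no verdict.
Trained networks look in a picture, given as the dict that the camera call returned (one of the last four; its "shot" number tells which), for a name from the list of things; names that differ only in an ending like _2 or _b are one class to them, and where a whole thing is asked for, a point or a joint stands for the part that bears it (a point fixed in the world has none). Each returns a list of dicts, best first, with "score" (0 to 1); they miss things now and then, are a little off and sometimes report something else, mostly with a low value. They report only what shows in the picture. A call takes as long as a camera call. They do not tell look-alikes from the thing itself.
- models.find_in(name, picture): "box" ([left, top, right, bottom] in pixels, round what is visible of it).
The state is a dict: "clock": time; "qpos": joint angles; "qd": joint speeds; "effort": joint torques, N m; "position": TCP position; "ee_rot": TCP orientation; "contact_force": force on the tool from outside, world axes, zero at the start; "moment": the same for the moment, N m; "width": finger opening in m.
Only numpy, scipy, OpenCV 4.12 (cv2) and the standard library are available. Lean on these libraries where they do the work, as an engineer would, in place of code of your own. Each camera call takes 0.05 s, during which the arm holds its last target.

## Working session

There is one attempt and no reset: what is moved stays moved. The work goes in short steps, Python scripts to look and compute and a tool call to move; the robot and the scene stay as the last step left them, time stands still between calls to the robot, and variables do not carry over. Pictures are saved under pics/ and viewed, and the job is handed in when it is done.

Besides the shell and the picture viewer there is one more tool, called after "Emit:" as a command line: name --argument value ..., lists and objects as JSON in quotes. send_rows: Moves the arm, as the interface text tells. Its arguments: {"type":"object","properties":{"deltas":{"type":"array","items":{"type":"object","properties":{"dp":{"type":"array","items":{"type":"number"}},"rotation":{"type":"array","items":{"type":"number"}}}}},"fingers":{"type":"number"},"grip_force":{"type":"number"}},"required":["deltas"]}

```bash
mkdir -p pics; ls
python3 - <<'E'
from rig import monitor, eyes, manip, models
import cv2,numpy as np
print(monitor.get_state())
for n in ["scene","top","wrist"]:
    p=eyes.get_image(n); cv2.imwrite(f"pics/{n}0.png",p["color"][:,:,::-1]); print(n,p["mtx"],p["rvec"],p["tvec"],p["shot"])
E
```

```text
pics
{'clock': 0.0, 'qpos': array([-1.34299924e+00,  2.76575407e-01,  1.50615346e+00,  1.39153177e-05,
        1.36064646e+00, -1.21033572e-01]), 'qd': array([ 6.61572336e-05,  4.35164620e-04, -2.42136615e-04,  1.99136286e-03,
       -8.03655539e-04,  2.31211651e-03]), 'effort': array([-1.97023346e-04, -4.16765535e+01, -2.45805377e+01, -2.19660228e-04,
        1.11257663e-02,  9.96276214e-06]), 'position': array([ 0.19639083, -0.5398353 ,  0.21334278]), 'ee_rot': array([-8.90432282e-04,  9.84828029e-01,  1.73530860e-01, -4.07650432e-05]), 'contact_force': array([ 0.48425888, -0.66682295,  0.03280808]), 'moment': array([ 0.01156024, -0.01670865,  0.00767988]), 'width': 0.0852897032657754}
scene [[388.45743944   0.         319.2776553 ]
 [  0.         388.45743944 206.04884767]
 [  0.           0.           1.        ]] [ 0.76406243 -2.55651999  1.13272948] [0.42463037 0.28463357 0.98088062] 1
top [[393.90369117   0.         320.14967405]
 [  0.         393.90369117 196.61614127]
 [  0.           0.           1.        ]] [ 2.18666463 -2.24330486  0.05602238] [-0.0590762   0.56318444  1.14889138] 2
wrist [[309.70691629   0.         316.71747258]
 [  0.         309.70691629 194.76570364]
 [  0.           0.           1.        ]] [-2.35714087  1.65040593  0.26073177] [-0.57508601 -0.03860093  0.38074204] 3
```

View pics/scene0.png

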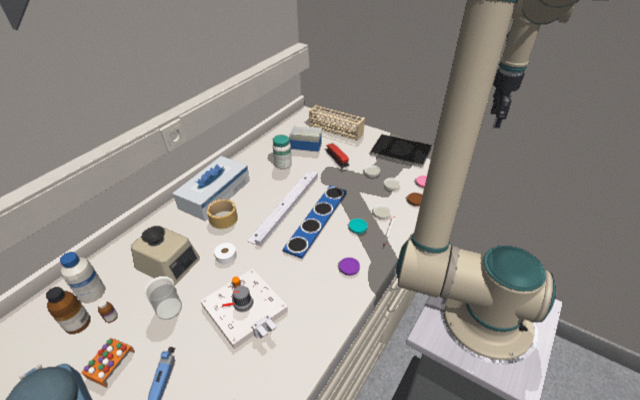

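View pics/top0.png

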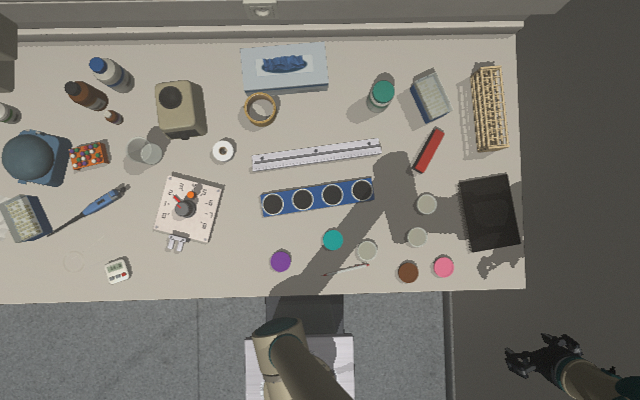

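View pics/wrist0.png

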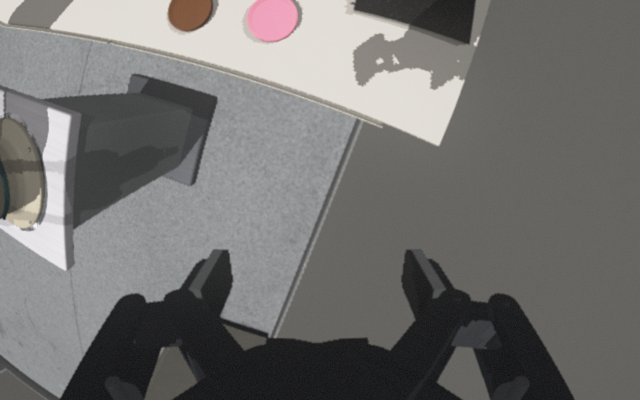

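The top picture shows the doser at about (188,208), the carrier at (317,197) in front of the rail (316,155), and three pale dishes at (427,203), (417,237) and (367,251). The purple, teal, brown and pink discs are decoys.

```bash
cat > h.py <<'E'
from rig import monitor, eyes, manip, models
import cv2,numpy as np
from scipy.spatial.transform import Rotation as R
def ext(p):
    Rm=cv2.Rodrigues(np.array(p["rvec"],float))[0]; return Rm,np.array(p["tvec"],float).ravel()
def ray(p,u,v,fish=False):
    K=p["mtx"]; x=(u-K[0,2])/K[0,0]; y=(v-K[1,2])/K[1,1]
    if fish:
        r=np.hypot(x,y); s=np.sin(r)/r if r>1e-9 else 1.; d=np.array([x*s,y*s,np.cos(r)])
    else: d=np.array([x,y,1.])
    Rm,t=ext(p); return -Rm.T@t, Rm.T@d
def atz(p,u,v,z,fish=False):
    c,d=ray(p,u,v,fish); return c+d*(z-c[2])/d[2]
def proj(p,X,fish=False):
    Rm,t=ext(p); q=Rm@np.asarray(X,float)+t; K=p["mtx"]
    if fish:
        r=np.hypot(q[0],q[1]); th=np.arctan2(r,q[2]); s=th/max(r,1e-9); return K[0,0]*q[0]*s+K[0,2],K[1,1]*q[1]*s+K[1,2]
    return K[0,0]*q[0]/q[2]+K[0,2],K[1,1]*q[1]/q[2]+K[1,2]
def cloud(p):
    v,u=np.mgrid[0:400,0:640]; K=p["mtx"]; d=p["depth"]
    C=np.stack([(u-K[0,2])/K[0,0]*d,(v-K[1,2])/K[1,1]*d,d],-1); Rm,t=ext(p); return (C-t)@Rm
def save(p,n): cv2.imwrite(f"pics/{n}.png",p["color"][:,:,::-1])
def st():
    s=monitor.get_state(); print("t",round(s["clock"],2),"pos",s["position"].round(4),"q",s["qpos"].round(3),"w",round(s["width"],4),"F",s["contact_force"].round(2)); return s
E
python3 - <<'E'
from h import *
p=eyes.get_image("top")
for n,z in [("doser",.024),("dial",.06),("pin",.072),("carrier",.016),("dish_0",.014),("tape",.048),("stapler",.042),("labels",.026)]:
    for d in models.find_in(n,p)[:6]:
        b=np.array(d["box"]); u,v=(b[0]+b[2])/2,(b[1]+b[3])/2
        print(n,round(d["score"],2),b.round(0),atz(p,u,v,z).round(3))
W=cloud(p); np.save("W0.npy",W); np.save("C0.npy",p["color"])
im=p["color"]
crop=cv2.resize(im[165:255,145:235],None,fx=6,fy=6,interpolation=cv2.INTER_CUBIC); cv2.imwrite("pics/doser0.png",crop[:,:,::-1])
crop=cv2.resize(im[130:230,240:440],None,fx=4,fy=4,interpolation=cv2.INTER_CUBIC); cv2.imwrite("pics/carr0.png",crop[:,:,::-1])
# depth check on points
for u,v in [(188,220),(427,203),(417,237),(367,251),(317,197),(317,150),(190,195),(176,243)]: print((u,v),W[v,u].round(3))
# blue carrier
hsv=cv2.cvtColor(im,cv2.COLOR_RGB2HSV)
m=cv2.inRange(hsv,(100,120,40),(125,255,255)); m[:, :240]=0; m[:,390:]=0; m[:160]=0;m[230:]=0
pts=np.array([atz(p,u,v,.016)[:2] for v,u in np.argwhere(m)]).astype(np.float32)
print("carrier",cv2.minAreaRect(pts))
E
```

```text
doser 0.91 [156. 177. 225. 254.] [0.517 0.301 0.024]
dial 0.71 [177. 199. 196. 216.] [0.54  0.302 0.06 ]
pin 0.5 [186. 192. 196. 197.] [0.575 0.284 0.072]
carrier 0.68 [259. 175. 377. 214.] [ 0.567 -0.067  0.016]
carrier 0.59 [158. 175. 225. 251.] [0.523 0.301 0.016]
dish_0 0.83 [358. 239. 382. 259.] [ 0.404 -0.214  0.014]
dish_0 0.8 [408. 228. 429. 246.] [ 0.436 -0.358  0.014]
dish_0 0.78 [399. 265. 414. 281.] [ 0.332 -0.32   0.014]
dish_0 0.68 [418. 196. 438. 215.] [ 0.528 -0.39   0.014]
dish_0 0.62 [431. 258. 455. 277.] [ 0.345 -0.428  0.014]
dish_0 0.62 [272. 253. 291. 272.] [0.373 0.044 0.014]
tape 0.73 [243.  92. 274. 127.] [0.813 0.096 0.048]
stapler 0.69 [412. 128. 446. 174.] [ 0.685 -0.391  0.042]
labels 0.64 [212. 139. 233. 162.] [0.702 0.205 0.026]
(188, 220) [0.503 0.309 0.023]
(427, 203) [ 0.535 -0.387  0.013]
(417, 237) [ 0.435 -0.355  0.01 ]
(367, 251) [ 0.398 -0.207  0.008]
(317, 197) [ 0.56  -0.064  0.015]
(317, 150) [ 0.7   -0.068  0.005]
(190, 195) [0.573 0.289 0.068]
(176, 243) [ 0.436  0.353 -0.002]
carrier ((0.5611457824707031, -0.06458619236946106), (0.06366726011037827, 0.32557040452957153), 7.412843704223633)
```

View pics/doser0.png

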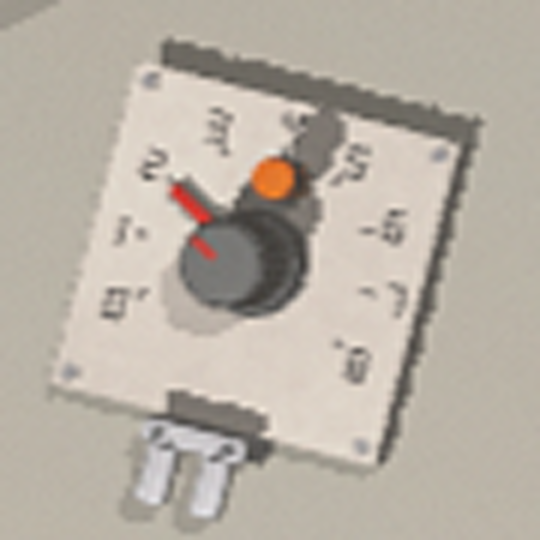

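View pics/carr0.png

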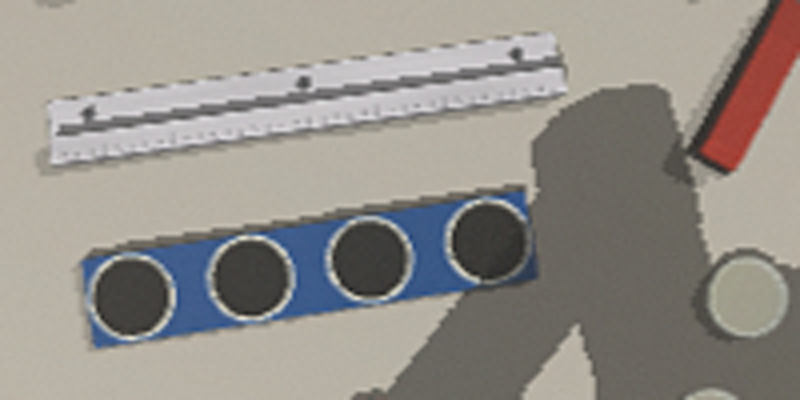

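Run:
```python
from h import *
p=eyes.get_image("top"); im=p["color"]; W=cloud(p); s=im.astype(int)
def w(u,v): return W[v,u]
z=W[...,2]
# panel by depth
m=((z>.016)&(W[...,0]>.4)&(W[...,0]<.68)&(W[...,1]>.19)&(W[...,1]<.42)).astype(np.uint8)*255
cv2.imwrite("pics/m.png",m)
vv=np.argwhere(m)
# brighter colour approach
g=im.min(2).astype(np.uint8)
roi=np.zeros_like(g); roi[165:255,145:235]=1
b=((g>195)&(roi>0)).astype(np.uint8)
n,l,stt,c=cv2.connectedComponentsWithStats(b); i=1+np.argmax(stt[1:,4]); mm=(l==i)
mm=cv2.morphologyEx(mm.astype(np.uint8),cv2.MORPH_CLOSE,np.ones((9,9)))
mm=cv2.morphologyEx(mm,cv2.MORPH_OPEN,np.ones((5,5)))
pts=np.array([atz(p,u,v,.024)[:2] for v,u in np.argwhere(mm)]).astype(np.float32)
print("panel",cv2.minAreaRect(pts), len(pts), g[200:205,160:230:10])
# rail by depth
m=((z>.012)&(W[...,0]>.59)&(W[...,0]<.75)&(W[...,1]>-.32)&(W[...,1]<.16)&(g>165))
pts=np.array([atz(p,u,v,.024)[:2] for v,u in np.argwhere(m)]).astype(np.float32)
print("rail",cv2.minAreaRect(pts),len(pts))
vis=im.copy(); vis[m]=(255,0,0); vis[mm>0]=(0,255,0); cv2.imwrite("pics/vis.png",vis[130:260,140:440,::-1].repeat(2,0).repeat(2,1))
# pin head
hsv=cv2.cvtColor(im,cv2.COLOR_RGB2HSV)
m=cv2.inRange(hsv,(5,180,120),(20,255,255))*roi
a=np.argwhere(m).mean(0); print("pin",a,atz(p,a[1],a[0],.07))
```

```text
panel ((0.5604481101036072, 0.34640562534332275), (0.0762690082192421, 0.1305256485939026), 73.3611068725586) 783 [[172 200  97  75 194  94 118]
 [177 200  64  72 195 157 123]
 [173 203  82  81 195 137 124]
 [188 207 115  70 193 176 124]
 [190 203 117  62 193 143 126]]
rail ((0.6302822232246399, -0.07107457518577576), (0.10520357638597488, 0.37782326340675354), 6.459453582763672) 830
pin [194.28125 190.1875 ] [0.5751798  0.28750234 0.07      ]
```

View pics/vis.png

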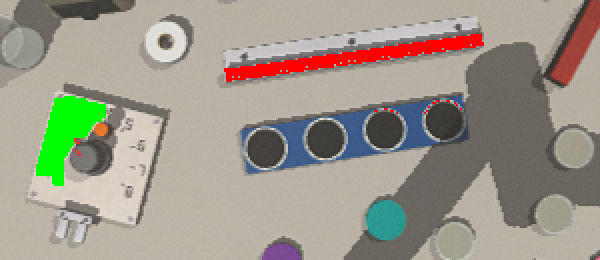

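Run:
```python
from h import *
p=eyes.get_image("top"); W=cloud(p); g=p["color"].min(2); z=W[...,2]
print("cam",ray(p,0,0)[0])
m=((z>.012)&(W[...,0]>.59)&(W[...,0]<.75)&(W[...,1]>-.32)&(W[...,1]<.16)&(g>165)); m[178:]=0
m2=m.copy(); 
for u in (0,): pass
n,l,s,c=cv2.connectedComponentsWithStats(m.astype(np.uint8)); i=1+np.argmax(s[1:,4]); m=l==i
pts=np.array([atz(p,u,v,.024)[:2] for v,u in np.argwhere(m)]).astype(np.float32)
print("rail",cv2.minAreaRect(pts),np.median(z[m]))
for u in (270,316,370):
    col=W[140:185,u]; print(u); print(np.c_[np.arange(140,185),col[:,0].round(3),(col[:,2]*1000).round(0),g[140:185,u]][::2].tolist())
c=np.array([[140,62],[463,140],[377,466],[52,390]])/6+[145-.4,165-.4]
C=np.array([atz(p,u,v,.024)[:2] for u,v in c]); print(C,C.mean(0))
for i in range(4):
    d=C[(i+1)%4]-C[i]; print(np.hypot(*d),np.degrees(np.arctan2(d[1],d[0])))
```

```text
cam [ 0.52563762 -0.05056925  1.16694729]
rail ((0.6729241609573364, -0.06624868512153625), (0.018897490575909615, 0.37779930233955383), 6.586076259613037) 0.023454987984023675
270
[[140.0, 0.734, -1.0, 163.0], [142.0, 0.728, -0.0, 165.0], [144.0, 0.722, 1.0, 165.0], [146.0, 0.716, -2.0, 163.0], [148.0, 0.71, -0.0, 160.0], [150.0, 0.704, 1.0, 163.0], [152.0, 0.698, -2.0, 152.0], [154.0, 0.692, 3.0, 194.0], [156.0, 0.686, 2.0, 193.0], [158.0, 0.679, 5.0, 204.0], [160.0, 0.674, -0.0, 114.0], [162.0, 0.665, 23.0, 208.0], [164.0, 0.659, 29.0, 193.0], [166.0, 0.654, 24.0, 196.0], [168.0, 0.648, 21.0, 169.0], [170.0, 0.644, 1.0, 138.0], [172.0, 0.639, -1.0, 167.0], [174.0, 0.633, -1.0, 165.0], [176.0, 0.627, -0.0, 163.0], [178.0, 0.621, 1.0, 165.0], [180.0, 0.615, -2.0, 165.0], [182.0, 0.609, 0.0, 167.0], [184.0, 0.603, -7.0, 165.0]]
316
[[140.0, 0.73, 2.0, 163.0], [142.0, 0.725, -1.0, 163.0], [144.0, 0.719, -1.0, 163.0], [146.0, 0.713, -2.0, 129.0], [148.0, 0.706, 6.0, 199.0], [150.0, 0.7, 6.0, 86.0], [152.0, 0.694, 7.0, 151.0], [154.0, 0.689, 1.0, 111.0], [156.0, 0.68, 24.0, 196.0], [158
[... 625 characters left out ...]
56.0, 0.68, -6.0, 134.0], [158.0, 0.674, -3.0, 160.0], [160.0, 0.667, 4.0, 162.0], [162.0, 0.661, -2.0, 163.0], [164.0, 0.655, 0.0, 163.0], [166.0, 0.65, -3.0, 163.0], [168.0, 0.643, 1.0, 163.0], [170.0, 0.637, -2.0, 163.0], [172.0, 0.632, -5.0, 163.0], [174.0, 0.625, 1.0, 163.0], [176.0, 0.619, 1.0, 104.0], [178.0, 0.612, 16.0, 57.0], [180.0, 0.606, 15.0, 52.0], [182.0, 0.6, 18.0, 49.0], [184.0, 0.594, 20.0, 169.0]]
[[0.6347627  0.36465742]
 [0.59334223 0.21065189]
 [0.43785797 0.25452008]
 [0.47838127 0.40865345]] [0.53608604 0.30962071]
0.15947839948008222 -105.05372130089904
0.16155424313136338 164.24416312067981
0.1593713688810307 75.26968888181158
0.1624524561596341 -15.713307575030054
```

Doser at about (0.536, 0.310), yaw −15°. The predicted bore (0.575, 0.287) agrees with the orange head I measured at (0.575, 0.2875). The sleeve shows 2. Next I'll move over to the doser.

Emit:
send_rows --deltas '[{"dp": [1, 1, 0], "rotation": [0, 0, 0.9]}, {"dp": [1, 1, 0], "rotation": [0, 0, 0.9]}, {"dp": [1, 1, 0], "rotation": [0, 0, 0.9]}, {"dp": [1, 1, 0], "rotation": [0, 0, 0.9]}, {"dp": [1, 1, 0], "rotation": [0, 0, 0.9]}]' --fingers -1

```text
clock: 1.12
position: [0.3206, -0.4149, 0.2145]
ee_rot: [-0.001, 0.92, 0.392, 0.002]
contact_force: [-0.7, -0.2, 0.1]
width: 0.0853
```

Emit:
send_rows --deltas '[{"dp": [1, 1, 0], "rotation": [0, 0, 0.9]}, {"dp": [1, 1, 0], "rotation": [0, 0, 0.9]}, {"dp": [1, 1, 0], "rotation": [0, 0, 0.9]}, {"dp": [1, 1, 0], "rotation": [0, 0, 0.9]}, {"dp": [1, 1, 0], "rotation": [0, 0, 0.9]}]'

```text
clock: 1.53
position: [0.4407, -0.2956, 0.2144]
ee_rot: [-0.0, 0.809, 0.588, 0.002]
contact_force: [-0.3, -0.6, -0.2]
width: 0.0852
```

Emit:
send_rows --deltas '[{"dp": [0.3, 1, 0], "rotation": [0, 0, 0.9]}, {"dp": [0.3, 1, 0], "rotation": [0, 0, 0.9]}, {"dp": [0.3, 1, 0], "rotation": [0, 0, 0.9]}, {"dp": [0.3, 1, 0], "rotation": [0, 0, 0.9]}]'

```text
clock: 1.87
position: [0.4735, -0.174, 0.2144]
ee_rot: [-0.001, 0.657, 0.754, 0.002]
contact_force: [-0.0, 0.3, -0.2]
width: 0.0852
```

Emit:
send_rows --deltas '[{"dp": [0.3, 1, 0], "rotation": [0, 0, 0.9]}, {"dp": [0.3, 1, 0], "rotation": [0, 0, 0.9]}, {"dp": [0.3, 1, 0], "rotation": [0, 0, 0.9]}, {"dp": [0.3, 1, 0], "rotation": [0, 0, 0.9]}]'

```text
clock: 2.2
position: [0.5099, -0.0542, 0.2144]
ee_rot: [-0.0, 0.472, 0.882, 0.002]
contact_force: [-0.2, -1.2, 0.5]
width: 0.0853
```

Emit:
send_rows --deltas '[{"dp": [0.3, 1, 0], "rotation": [0, 0, 0.9]}, {"dp": [0.3, 1, 0], "rotation": [0, 0, 0.9]}, {"dp": [0.3, 1, 0], "rotation": [0, 0, 0.9]}, {"dp": [0.3, 1, 0], "rotation": [0, 0, 0.9]}, {"dp": [0.3, 1, 0], "rotation": [0, 0, 0.9]}]'

```text
clock: 2.62
position: [0.545, 0.0611, 0.2141]
ee_rot: [0.0, 0.266, 0.964, -0.0]
contact_force: [0.3, 0.2, -0.3]
width: 0.0851
```

Emit:
send_rows --deltas '[{"dp": [0.1, 1, 0], "rotation": [0, 0, 0]}, {"dp": [0.1, 1, 0], "rotation": [0, 0, 0]}, {"dp": [0.1, 1, 0], "rotation": [0, 0, 0]}, {"dp": [0.1, 1, 0], "rotation": [0, 0, 0]}]' --fingers -0.3

```text
clock: 2.95
position: [0.5572, 0.1841, 0.2141]
ee_rot: [-0.0, 0.268, 0.963, 0.002]
contact_force: [1.1, 0.4, 0.2]
width: 0.0555
```

Emit:
send_rows --deltas '[{"dp": [0.15, 0.85, 0], "rotation": [0, 0, 0]}, {"dp": [0.15, 0.85, 0], "rotation": [0, 0, 0]}, {"dp": [0.15, 0.85, 0], "rotation": [0, 0, 0]}, {"dp": [0.15, 0.85, 0], "rotation": [0, 0, 0]}]'

```text
clock: 3.28
position: [0.5756, 0.2839, 0.2137]
ee_rot: [0.0, 0.268, 0.963, 0.001]
contact_force: [-0.1, 0.1, -0.2]
width: 0.0555
```

Run:
```python
from h import *
s=st(); p=eyes.get_image("wrist"); save(p,"w1"); W=cloud(p)
c,d=ray(p,320,200,True); print(c,d)
for n,X in dict(pin=(.575,.287,.072),notch=(.4328,.3382,.046),sl=(.536,.310,.076)).items(): print(n,proj(p,X,True))
for n in ["pin","dial","notch"]: print(n,[(d["score"],np.round(d["box"])) for d in models.find_in(n,p)[:2]])
```

```text
t 3.28 pos [0.5756 0.2839 0.2137] q [ 3.490e-01  3.770e-01  1.355e+00  1.000e-03  1.409e+00 -6.790e-01] w 0.0555 F [-0.09  0.09 -0.16]
[0.51030531 0.32327882 0.37330263] [ 0.28005413 -0.15484009 -0.9474145 ]
pin (np.float64(318.585089655935), np.float64(173.90417969075088))
notch (np.float64(289.81580598818647), np.float64(30.651750659675514))
sl (np.float64(318.1833464006878), np.float64(129.1570765070749))
pin [(0.78, array([308., 162., 326., 182.])), (0.54, array([236.,  16., 401., 208.]))]
dial [(0.73, array([299., 106., 362., 151.]))]
notch [(0.19, array([298., 106., 364., 148.])), (0.17, array([272., 326., 324., 345.]))]
```

View pics/w1.png

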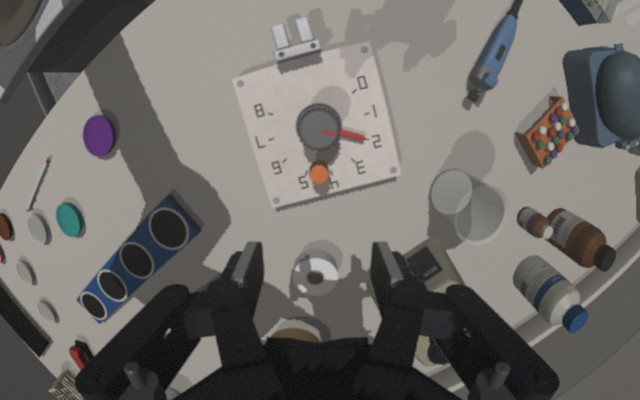

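The wrist picture shows the pin head at (317,172), predicted (318.6,173.9), and the pointer at 2. The prongs are near (293,33). Descending onto the pin.

Emit:
send_rows --deltas '[{"dp": [-0.005, 0.026, -0.9], "rotation": [0, 0, 0]}, {"dp": [-0.005, 0.026, -0.9], "rotation": [0, 0, 0]}, {"dp": [-0.005, 0.026, -0.9], "rotation": [0, 0, 0]}, {"dp": [-0.005, 0.026, -0.9], "rotation": [0, 0, 0]}]'

```text
clock: 3.82
position: [0.5696, 0.281, 0.1004]
ee_rot: [-0.005, 0.269, 0.963, -0.004]
contact_force: [-1.4, -0.6, 0.6]
width: 0.0555
```

Run:
```python
from h import *
s=st(); p=eyes.get_image("wrist"); save(p,"w2")
for n,X in dict(pin=(.575,.287,.072),notch=(.4328,.3382,.046),sl=(.536,.310,.076)).items(): print(n,proj(p,X,True))
for n in ["pin"]: print(n,[(d["score"],np.round(d["box"])) for d in models.find_in(n,p)[:2]])
```

```text
t 3.82 pos [0.5696 0.281  0.1004] q [ 3.490e-01  4.490e-01  1.529e+00 -1.000e-03  1.177e+00 -6.760e-01] w 0.0555 F [-1.45 -0.56  0.61]
pin (np.float64(328.8871712303068), np.float64(221.04017022836777))
notch (np.float64(285.03895481391595), np.float64(2.57472557682442))
sl (np.float64(328.9524822942653), np.float64(153.6403582930967))
pin [(0.82, array([311., 195., 344., 237.])), (0.19, array([ 46., 229., 177., 362.]))]
```

View pics/w2.png

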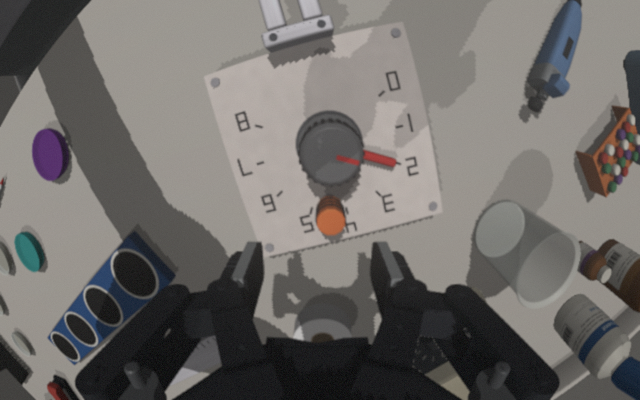

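Emit:
send_rows --deltas '[{"dp": [0, 0, 0], "rotation": [0, 0, 0]}, {"dp": [0, 0, -0.15], "rotation": [0, 0, 0]}, {"dp": [0, 0, -0.34], "rotation": [0, 0, 0]}, {"dp": [0, 0, -0.34], "rotation": [0, 0, 0]}, {"dp": [0, 0, -0.34], "rotation": [0, 0, 0]}]'

```text
clock: 4.33
position: [0.5745, 0.2846, 0.0668]
ee_rot: [0.001, 0.268, 0.963, 0.0]
contact_force: [0.1, -0.2, -0.4]
width: 0.055
```

Run:
```python
from h import *
s=st(); p=eyes.get_image("wrist"); save(p,"w3"); st()
for n,X in dict(pin=(.575,.287,.072),tcp=s["position"]).items(): print(n,proj(p,X,True))
```

```text
t 4.33 pos [0.5745 0.2846 0.0668] q [ 0.352  0.48   1.568 -0.     1.092 -0.676] w 0.055 F [ 0.07 -0.17 -0.37]
t 4.38 pos [0.5753 0.2849 0.0676] q [ 0.352  0.479  1.567 -0.     1.092 -0.676] w 0.0554 F [ 0.5   1.08 -0.28]
pin (np.float64(320.44486517100944), np.float64(239.97017816512644))
tcp (np.float64(316.243137232633), np.float64(237.23735304414885))
```

View pics/w3.png

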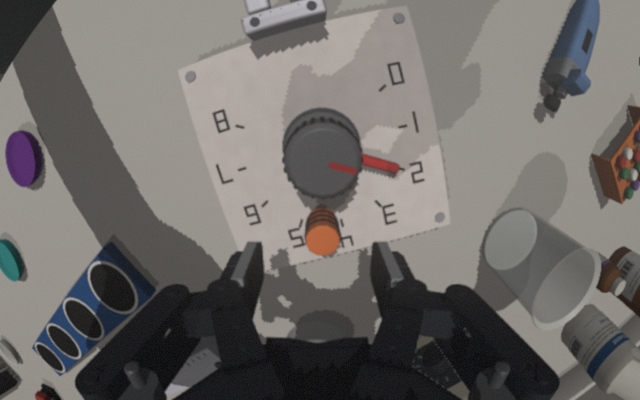

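Run:
```python
from h import *
s=st(); p=eyes.get_image("wrist"); s2=st()
for z in (.072,):
  for u,v in [(323,240),(317,240)]: print(atz(p,u,v,z,True))
r=R.from_quat(np.roll(s["ee_rot"],-1)); print(r.as_matrix().round(3))
hsv=cv2.cvtColor(p["color"],cv2.COLOR_RGB2HSV); m=cv2.inRange(hsv,(5,180,210),(20,255,255)); m[:,:290]=0;m[:,350:]=0;m[:190]=0;m[270:]=0
a=np.argwhere(m); print(a.mean(0),a.min(0),a.max(0), atz(p,a.mean(0)[1],a.mean(0)[0],.072,True))
```

```text
t 4.38 pos [0.5753 0.2849 0.0676] q [ 0.352  0.479  1.567 -0.     1.092 -0.676] w 0.0554 F [ 0.5   1.08 -0.28]
t 4.43 pos [0.5756 0.2851 0.0679] q [ 0.352  0.479  1.567  0.     1.092 -0.676] w 0.0557 F [ 0.49 -0.53  0.43]
[0.57683716 0.28838661 0.072     ]
[0.57510661 0.28553549 0.072     ]
[[-0.856  0.517  0.003]
 [ 0.517  0.856  0.001]
 [-0.002  0.003 -1.   ]]<stdin>:7: RuntimeWarning: Mean of empty slice.
  ret = um.true_divide(
Traceback (most recent call last):
ValueError: zero-size array to reduction operation minimum which has no identity
```

Emit:
send_rows --deltas '[{"dp": [0.008, 0.023, -0.02], "rotation": [0, 0, 0]}, {"dp": [0.008, 0.023, -0.02], "rotation": [0, 0, 0]}, {"dp": [0.008, 0.023, -0.02], "rotation": [0, 0, 0]}]'

```text
clock: 4.68
position: [0.5754, 0.2879, 0.0639]
ee_rot: [0.001, 0.268, 0.963, 0.001]
contact_force: [0.3, -0.3, 0.4]
width: 0.0554
```

Emit:
send_rows --deltas '[{"dp": [0, 0, 0], "rotation": [0, 0, 0]}, {"dp": [0, 0, 0], "rotation": [0, 0, 0]}, {"dp": [0, 0, 0], "rotation": [0, 0, 0]}, {"dp": [0, 0, 0], "rotation": [0, 0, 0]}, {"dp": [0, 0, 0], "rotation": [0, 0, 0]}, {"dp": [0, 0, 0], "rotation": [0, 0, 0]}, {"dp": [0, 0, 0], "rotation": [0, 0, 0]}, {"dp": [0, 0, 0], "rotation": [0, 0, 0]}]' --fingers 1 --grip_force 40

```text
clock: 5.35
position: [0.5749, 0.2874, 0.063]
ee_rot: [0.0, 0.268, 0.963, 0.0]
contact_force: [-0.7, 0.8, -0.2]
width: -0.0003
```

Run:
```python
from h import *
st(); p=eyes.get_image("wrist"); save(p,"w4"); st()
```

```text
t 5.35 pos [0.5749 0.2874 0.063 ] q [ 0.355  0.486  1.568  0.     1.088 -0.673] w -0.0003 F [-0.7   0.83 -0.22]
t 5.4 pos [0.5749 0.2874 0.063 ] q [ 0.355  0.486  1.568  0.     1.088 -0.673] w 0.0001 F [-0.43  0.28 -0.36]
```

View pics/w4.png

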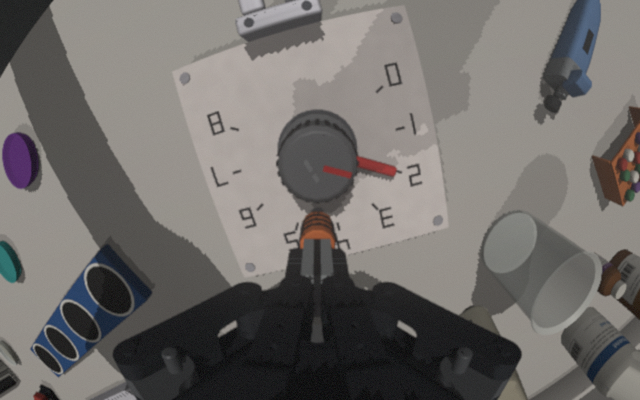

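Run:
```python
from h import *
p=eyes.get_image("wrist"); cv2.imwrite("pics/w4z.png",cv2.resize(p["color"][180:380,220:420],None,fx=3,fy=3,interpolation=cv2.INTER_CUBIC)[:,:,::-1])
s=monitor.get_state(); T=R.from_quat(np.roll(s["ee_rot"],-1)).as_matrix(); o=s["position"]
print("tcp",proj(p,o,True),"tip",proj(p,o+T[:,2]*.019,True))
p=eyes.get_image("scene"); a=cv2.resize(p["color"][230:360,180:310],None,fx=4,fy=4,interpolation=cv2.INTER_CUBIC)
cv2.imwrite("pics/s4z.png",a[:,:,::-1])
```

```text
tcp (np.float64(316.27230965732906), np.float64(237.25817216989822)) tip (np.float64(316.31216014224316), np.float64(224.18016834411227))
```

View pics/w4z.png

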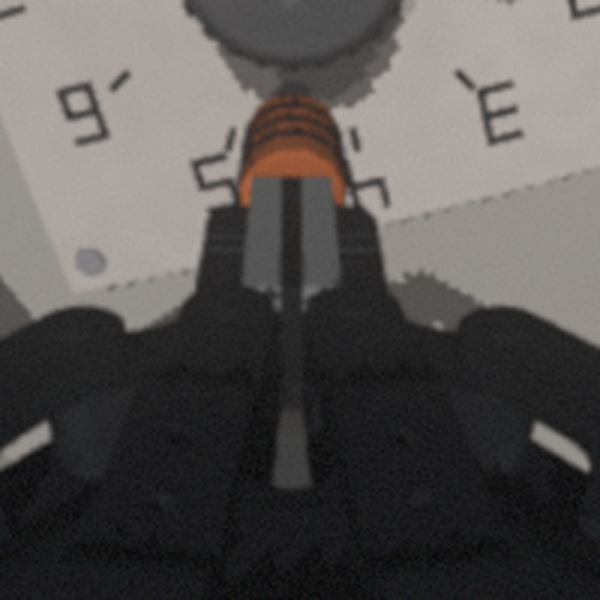

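View pics/s4z.png

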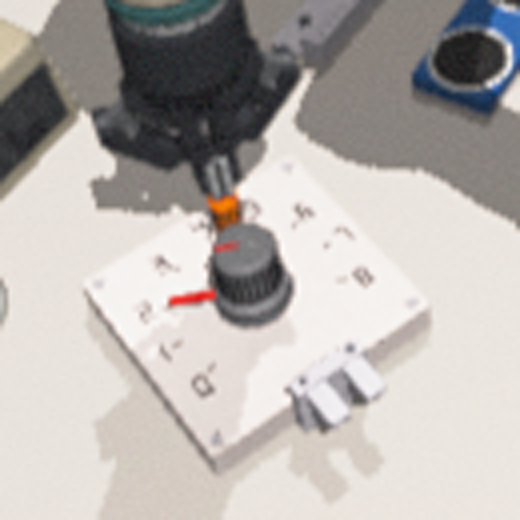

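Run:
```python
from h import *
p=eyes.get_image("wrist"); s=st()
def w3(u,v):
    c,d=ray(p,u,v,True); Rm,t=ext(p); zc=(Rm@d)[2]; return c+d*p["depth"][v,u]/zc
for u,v in [(308,242),(327,242),(308,255),(327,255),(308,270),(316,232),(316,220),(316,160)]: print(u,v,p["depth"][v,u],w3(u,v).round(4))
```

```text
t 5.55 pos [0.5749 0.2875 0.063 ] q [ 0.355  0.486  1.568  0.     1.088 -0.673] w -0.0002 F [ 0.16 -0.21  0.14]
308 242 0.14992087 [0.5653 0.2886 0.0868]
327 242 0.1480046 [0.5693 0.2969 0.0885]
308 255 0.13567428 [0.5648 0.2893 0.1015]
327 255 0.13675319 [0.5696 0.2963 0.1005]
308 270 0.124441326 [0.5654 0.2893 0.1134]
316 232 0.16598746 [0.569  0.2908 0.0706]
316 220 0.17647217 [0.5671 0.292  0.0589]
316 160 0.14977403 [0.5347 0.3116 0.0748]
```

Run:
```python
from h import *
p=eyes.get_image("scene"); s=st(); W=cloud(p)
print("tcp",proj(p,s["position"]),"tip?",proj(p,s["position"]-[0,0,.019]),"+20",proj(p,s["position"]+[0,0,.020]))
# scene crop origin (180,230) scale 4
for a in [(224,205),(222,190),(215,175),(240,250),(225,225)]:
    u,v=180+a[0]/4,230+a[1]/4; print(a,(u,v),W[int(v),int(u)].round(4))
cv2.imwrite("pics/s5z.png",cv2.resize(p["color"][255:315,205:265],None,fx=10,fy=10,interpolation=cv2.INTER_NEAREST)[:,:,::-1])
```

```text
t 5.6 pos [0.5749 0.2875 0.063 ] q [ 0.355  0.486  1.568  0.     1.088 -0.673] w -0.0002 F [ 0.41 -0.03 -0.37]
tcp (np.float64(236.18980430688174), np.float64(279.8761690772519)) tip? (np.float64(237.29992021325796), np.float64(284.3589660307746)) +20 (np.float64(234.99033297962416), np.float64(275.03254294705744))
(224, 205) (236.0, 281.25) [0.5656 0.2957 0.0742]
(222, 190) (235.5, 277.5) [0.5649 0.2963 0.0916]
(215, 175) (233.75, 273.75) [0.5644 0.2996 0.1115]
(240, 250) (240.0, 292.5) [0.5338 0.3158 0.0752]
(225, 225) (236.25, 286.25) [0.5679 0.2978 0.0539]
```

View pics/s5z.png

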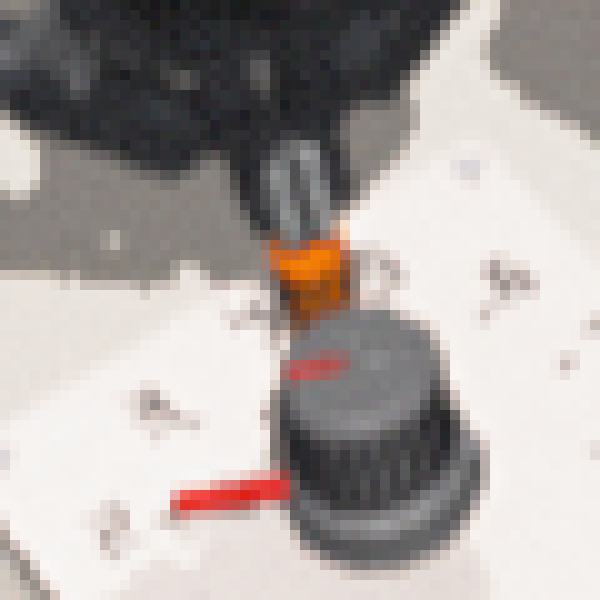

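Run:
```python
from h import *
p=eyes.get_image("wrist")
def w3(u,v):
    c,d=ray(p,u,v,True); Rm,t=ext(p); zc=(Rm@d)[2]; return c+d*p["depth"][v,u]/zc
for v in range(234,262,2): print(v,w3(308,v).round(4),p["color"][v,308],w3(326,v).round(4),w3(293,v).round(4))
```

```text
234 [0.5675 0.2868 0.0715] [157  91  61] [0.5725 0.295  0.0714] [0.5806 0.2647 0.023 ]
236 [0.568  0.2865 0.0728] [151  87  57] [0.573  0.2947 0.0726] [0.5815 0.2641 0.024 ]
238 [0.5696 0.2855 0.0714] [129  83  62] [0.5747 0.2937 0.071 ] [0.5829 0.2632 0.0238]
240 [0.5647 0.2889 0.086 ] [88 88 86] [0.5693 0.2964 0.0858] [0.584  0.2625 0.0244]
242 [0.5648 0.2889 0.088 ] [86 86 84] [0.5694 0.2963 0.0879] [0.5852 0.2618 0.0248]
244 [0.5655 0.2885 0.0886] [87 86 86] [0.5695 0.2962 0.0897] [0.5869 0.2606 0.0239]
246 [0.5651 0.2888 0.0916] [85 84 85] [0.569  0.2964 0.0927] [0.5883 0.2597 0.0238]
248 [0.5649 0.2891 0.0943] [85 85 84] [0.5691 0.2963 0.0945] [0.5898 0.2588 0.0236]
250 [0.5649 0.2891 0.0964] [86 85 86] [0.5685 0.2965 0.0976] [0.5644 0.2806 0.089 ]
252 [0.5648 0.2892 0.0985] [84 85 86] [0.5686 0.2964 0.0993] [0.5643 0.2808 0.0913]
254 [0.5653 0.289  0.0994] [86 86 86] [0.5689 0.2962 0.1006] [0.5645 0.2809 0.0931]
256 [0.565  0.2893 0.1021] [85 85 83] [0.569  0.2961 0.1022] [0.5652 0.2805 0.0937]
258 [0.5647 0.2895 0.1045] [85 86 85] [0.5689 0.2961 0.1041] [0.5645 0.2812 0.0974]
260 [0.5653 0.2891 0.1051] [85 86 86] [0.5689 0.2961 0.106 ] [0.5644 0.2815 0.0996]
```

Both cameras show the fingertips at z≈0.085 while the reported TCP z is 0.063, so the real fingertips sit about 41 mm higher than the stated geometry gives. The head at 0.072 was never between the jaws. I'll open and go 38 mm lower, watching the force.

Emit:
send_rows --deltas '[{"dp": [0, 0, 0], "rotation": [0, 0, 0]}, {"dp": [0, 0, 0], "rotation": [0, 0, 0]}, {"dp": [0, 0, 0], "rotation": [0, 0, 0]}, {"dp": [0, 0, 0], "rotation": [0, 0, 0]}, {"dp": [0, 0, -0.1], "rotation": [0, 0, 0]}, {"dp": [0, 0, -0.2], "rotation": [0, 0, 0]}, {"dp": [0, 0, -0.2], "rotation": [0, 0, 0]}]' --fingers -0.2

```text
clock: 6.23
position: [0.5732, 0.2868, 0.0369]
ee_rot: [-0.002, 0.268, 0.963, -0.001]
contact_force: [-1.4, -0.3, -0.5]
width: 0.051
```

Run:
```python
from h import *
p=eyes.get_image("wrist"); save(p,"w5"); st()
```

```text
t 6.28 pos [0.5738 0.2871 0.0379] q [ 0.355  0.51   1.596  0.     1.038 -0.673] w 0.0513 F [ 0.15  0.32 -0.61]
```

View pics/w5.png

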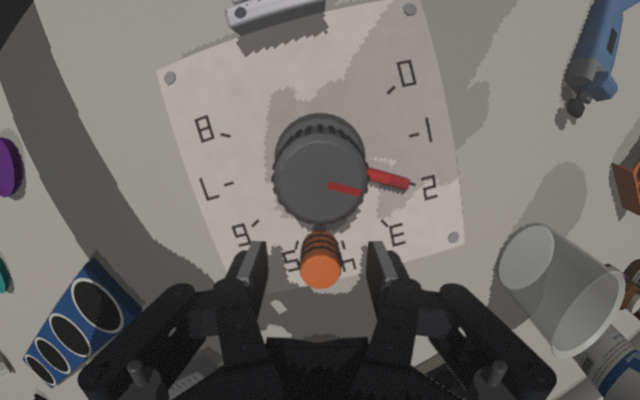

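Emit:
send_rows --deltas '[{"dp": [0, 0, -0.1], "rotation": [0, 0, 0]}, {"dp": [0, 0, -0.1], "rotation": [0, 0, 0]}, {"dp": [0, 0, -0.1], "rotation": [0, 0, 0]}]'

```text
clock: 6.53
position: [0.5745, 0.2873, 0.0265]
ee_rot: [-0.0, 0.268, 0.963, -0.0]
contact_force: [1.0, 0.2, -0.4]
width: 0.0515
```

Emit:
send_rows --deltas '[{"dp": [0, 0, 0], "rotation": [0, 0, 0]}, {"dp": [0, 0, 0], "rotation": [0, 0, 0]}, {"dp": [0, 0, 0], "rotation": [0, 0, 0]}, {"dp": [0, 0, 0], "rotation": [0, 0, 0]}, {"dp": [0, 0, 0], "rotation": [0, 0, 0]}, {"dp": [0, 0, 0], "rotation": [0, 0, 0]}]' --fingers 1 --grip_force 40

```text
clock: 7.03
position: [0.5753, 0.2876, 0.0276]
ee_rot: [0.0, 0.268, 0.963, 0.0]
contact_force: [0.8, -0.2, 3.3]
width: 0.0185
```

Run:
```python
from h import *
p=eyes.get_image("wrist"); save(p,"w6"); st()
```

```text
t 7.08 pos [0.5752 0.2876 0.0276] q [ 0.355  0.521  1.607 -0.     1.013 -0.673] w 0.0189 F [-0.12 -0.37  2.76]
```

View pics/w6.png

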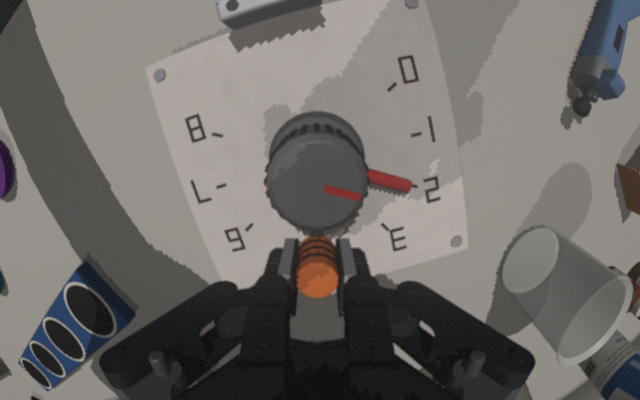

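The head is gripped (width 19 mm). Lifting it straight up.

Emit:
send_rows --deltas '[{"dp": [0, 0, 0.1], "rotation": [0, 0, 0]}, {"dp": [0, 0, 0.25], "rotation": [0, 0, 0]}, {"dp": [0, 0, 0.5], "rotation": [0, 0, 0]}, {"dp": [0, 0, 0.75], "rotation": [0, 0, 0]}, {"dp": [0, 0, 0.75], "rotation": [0, 0, 0]}, {"dp": [0, 0, 0.75], "rotation": [0, 0, 0]}]'

```text
clock: 7.58
position: [0.5762, 0.288, 0.1198]
ee_rot: [0.002, 0.268, 0.963, 0.001]
contact_force: [0.2, -0.5, -0.2]
width: 0.0189
```

Run:
```python
from h import *
p=eyes.get_image("wrist"); save(p,"w7"); st()
p=eyes.get_image("scene");cv2.imwrite("pics/s7.png",cv2.resize(p["color"][200:360,160:320],None,fx=4,fy=4,interpolation=cv2.INTER_CUBIC)[:,:,::-1])
```

```text
t 7.63 pos [0.5748 0.2875 0.1179] q [ 0.356  0.438  1.5    0.     1.203 -0.673] w 0.0185 F [-0.39  0.07 -0.37]
```

View pics/w7.png

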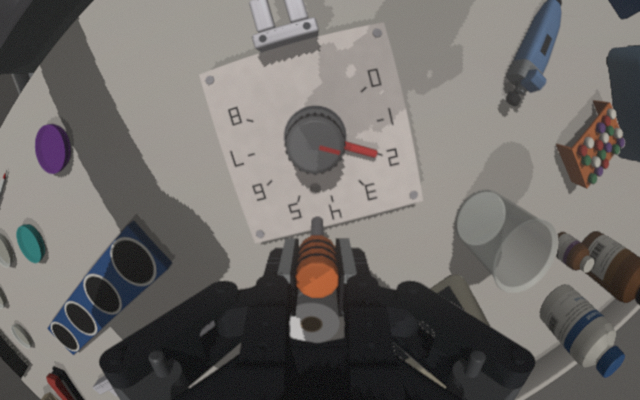

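View pics/s7.png

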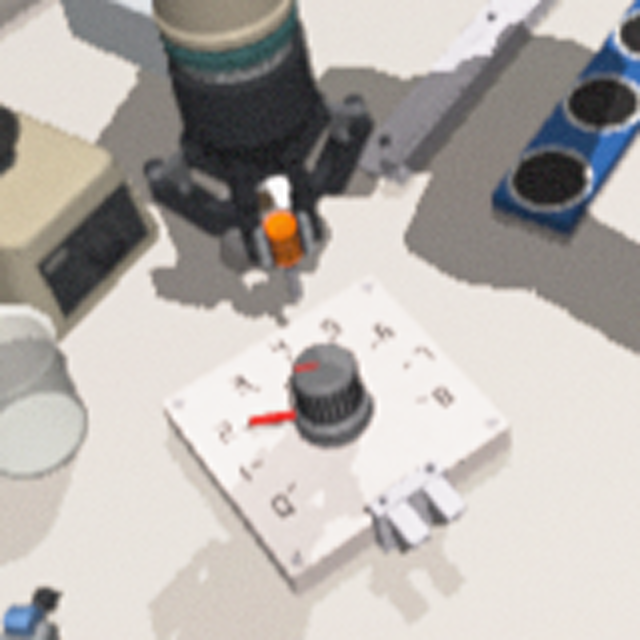

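Emit:
send_rows --deltas '[{"dp": [-0.59, 0.21, 0], "rotation": [0, 0, 0]}, {"dp": [-0.59, 0.21, 0], "rotation": [0, 0, 0]}, {"dp": [-0.59, 0.21, 0], "rotation": [0, 0, 0]}]'

```text
clock: 7.93
position: [0.4957, 0.3129, 0.1148]
ee_rot: [-0.005, 0.267, 0.964, -0.002]
contact_force: [0.0, 0.7, -0.6]
width: 0.0187
```

Emit:
send_rows --deltas '[{"dp": [-0.59, 0.21, 0], "rotation": [0, 0, 0]}, {"dp": [-0.59, 0.21, 0], "rotation": [0, 0, 0]}, {"dp": [-0.59, 0.21, 0], "rotation": [0, 0, 0]}, {"dp": [-0.59, 0.21, 0], "rotation": [0, 0, 0]}, {"dp": [-0.59, 0.21, 0], "rotation": [0, 0, 0]}]'

```text
clock: 8.35
position: [0.4334, 0.3377, 0.1163]
ee_rot: [-0.0, 0.268, 0.963, -0.0]
contact_force: [0.3, -0.2, -0.4]
width: 0.0187
```

```bash
cat > look.py <<'E'
from h import *
import sys
n=sys.argv[1]
s=st(); p=eyes.get_image("wrist"); save(p,n)
Y=np.radians(-15.3)
ex=np.array([np.cos(Y),np.sin(Y),0]);ey=np.array([-np.sin(Y),np.cos(Y),0])
o=np.array([.536,.310,0])
vis=p["color"].copy()
def D(x,y,z): return o+ex*x+ey*y+np.array([0,0,z])
for q in [(-.120,.006),(-.092,.006),(-.092,-.006),(-.120,-.006),(-.12,.02),(-.12,-.02)]:
    u,v=proj(p,D(q[0],q[1],.046),True); cv2.circle(vis,(int(round(u)),int(round(v))),1,(255,0,0),-1)
for q in [(-.08,.08),(-.08,-.08),(.08,.08),(.08,-.08)]:
    u,v=proj(p,D(q[0],q[1],.024),True); 
    if 0<u<640: cv2.circle(vis,(int(round(u)),int(round(v))),1,(0,255,0),-1)
cv2.imwrite(f"pics/{n}v.png",vis[:,:,::-1])
cx,cy=int(sys.argv[2]),int(sys.argv[3])
c=vis[max(cy-70,0):cy+70,max(cx-90,0):cx+90]; cv2.imwrite(f"pics/{n}z.png",cv2.resize(c,None,fx=4,fy=4,interpolation=cv2.INTER_CUBIC)[:,:,::-1])
p=eyes.get_image("scene");cv2.imwrite(f"pics/{n}s.png",cv2.resize(p["color"][200:360,160:320],None,fx=4,fy=4,interpolation=cv2.INTER_CUBIC)[:,:,::-1])
E
python3 look.py w8 317 230
```

```text
t 8.35 pos [0.4334 0.3377 0.1163] q [ 5.360e-01  3.110e-01  1.712e+00 -1.000e-03  1.119e+00 -4.930e-01] w 0.0187 F [ 0.33 -0.19 -0.44]
```

View pics/w8v.png

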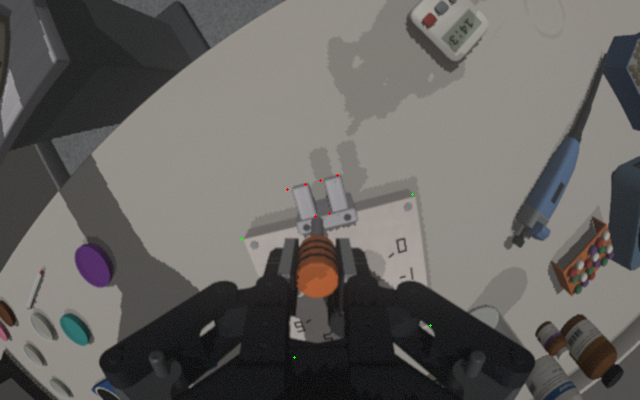

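View pics/w8z.png

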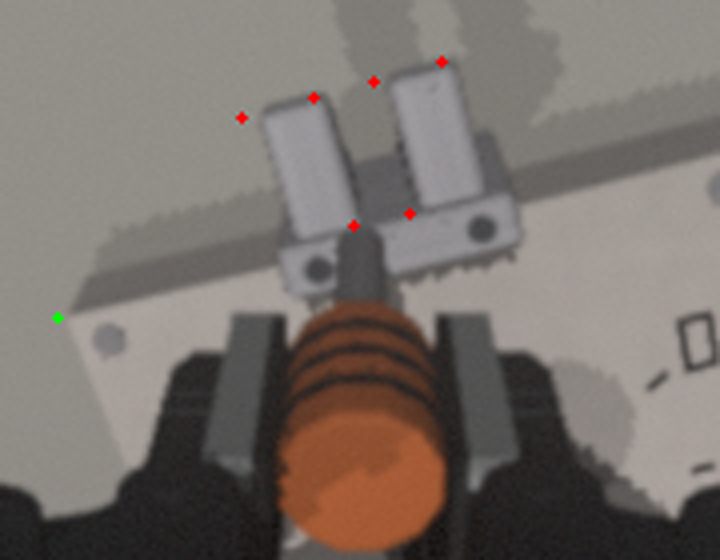

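View pics/w8s.png

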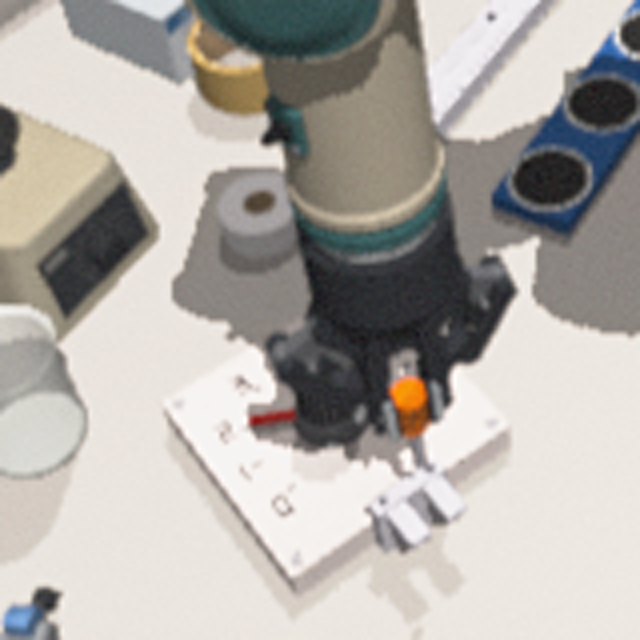

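```bash
cat > q.py <<'E'
from h import *
import sys
# usage: eval points in zoom coords with offset
def zs(p,pts,off,z): return np.array([atz(p,off[0]+a/4,off[1]+b/4,z,True) for a,b in pts])
E
python3 - <<'E'
from q import *
p=eyes.get_image("wrist"); off=(227-.4,160-.4); s=st()
P=zs(p,[(325,98),(388,82),(420,212),(357,232)],off,.046); print(P.round(4))
m=(P[0]+P[1])/2; b=(P[2]+P[3])/2; print("mouth",m,"base",b,"width",np.linalg.norm(P[0]-P[1]),np.linalg.norm(P[2]-P[3]),"len",np.linalg.norm(m-b),"ang",np.degrees(np.arctan2(*(b-m)[1::-1])))
d=(b-m)/np.linalg.norm(b-m); print("notch est", (m+d*.013).round(4))
dz=s["position"][2]-.0276
print("pin top",zs(p,[(360,480)],off,.072+dz),"foot",zs(p,[(360,228)],off,.002+dz))
E
```

```text
t 8.5 pos [0.4344 0.3375 0.1166] q [ 0.534  0.312  1.71  -0.     1.12  -0.493] w 0.0191 F [-0.04 -0.47 -1.1 ]
[[0.4211 0.3379 0.046 ]
 [0.4246 0.3499 0.046 ]
 [0.4509 0.3417 0.046 ]
 [0.4481 0.3287 0.046 ]]
mouth [0.42285089 0.34389355 0.046     ] base [0.4494955  0.33521981 0.046     ] width 0.012554513051624954 0.01325448289672594 len 0.028020872347100965 ang -18.031868175666308
notch est [0.4352 0.3399 0.046 ]
pin top [[0.43406801 0.33798979 0.16102072]] foot [[0.43228826 0.33902111 0.09102072]]
```

Emit:
send_rows --deltas '[{"dp": [0.01, 0.015, -0.1], "rotation": [0, 0, 0]}, {"dp": [0.01, 0.015, -0.3], "rotation": [0, 0, 0]}, {"dp": [0.01, 0.015, -0.3], "rotation": [0, 0, 0]}, {"dp": [0.01, 0.015, -0.3], "rotation": [0, 0, 0]}]'

```text
clock: 8.83
position: [0.4342, 0.3387, 0.0799]
ee_rot: [-0.001, 0.269, 0.963, -0.001]
contact_force: [0.0, -0.1, 0.0]
width: 0.0189
```

```bash
python3 look.py w9 317 230
```

```text
t 8.83 pos [0.4342 0.3387 0.0799] q [ 0.536  0.35   1.756 -0.     1.039 -0.491] w 0.0189 F [ 0.01 -0.06  0.04]
```

View pics/w9z.png

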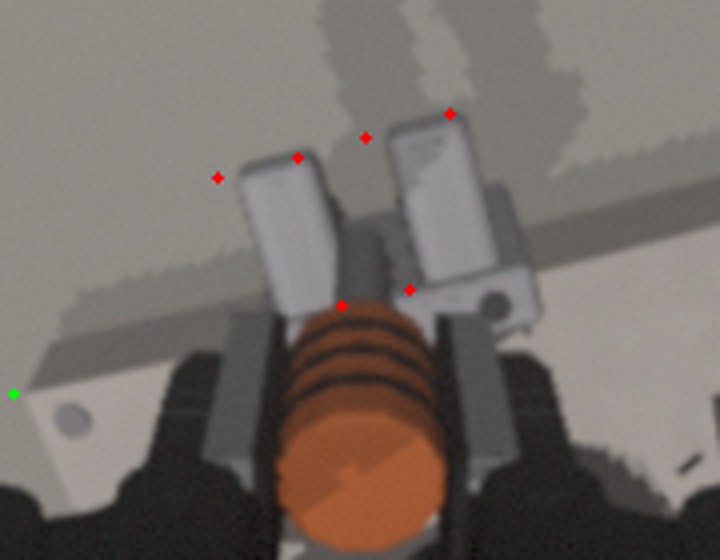

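View pics/w9s.png

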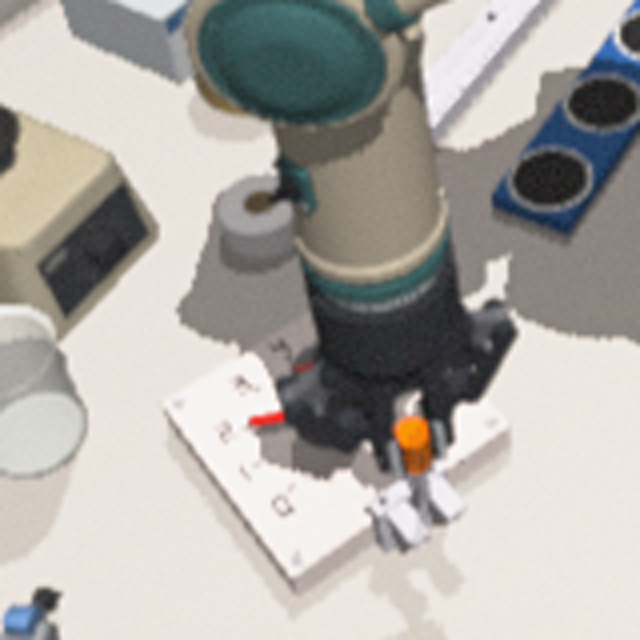

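Run:
```python
from q import *
p=eyes.get_image("wrist"); off=(227-.4,160-.4); s=st()
P=zs(p,[(315,153),(390,130),(427,285),(347,290)],off,.046); 
m=(P[0]+P[1])/2; print(P.round(4),"width",np.linalg.norm(P[0]-P[1]))
e=(P[2]-P[1]); e/=np.linalg.norm(e); print("ang",np.degrees(np.arctan2(e[1],e[0])))
d=np.array([np.cos(np.radians(-15.6)),np.sin(np.radians(-15.6)),0]); n=np.array([-d[1],d[0],0]); print("notch",m+d*.013)
dz=s["position"][2]-.0276
t=zs(p,[(361,480)],off,.072+dz)[0]; f=zs(p,[(362,226)],off,.002+dz)[0]; print(t,f)
for q in (t,f): print("rel x,y",(q-m)@d-.013,(q-m)@n)
```

```text
t 8.98 pos [0.4356 0.3399 0.082 ] q [ 0.537  0.348  1.753 -0.     1.038 -0.491] w 0.0186 F [-0.35 -0.81 -0.54]
[[0.4215 0.3396 0.046 ]
 [0.4245 0.3523 0.046 ]
 [0.452  0.3435 0.046 ]
 [0.4456 0.3312 0.046 ]] width 0.013046353105338268
ang -17.847248934286682
notch [0.43555297 0.34248915 0.046     ]
[0.43503596 0.3402831  0.126361  ] [0.43318178 0.34169193 0.056361  ]
rel x,y 9.528986469727746e-05 -0.0022638210799999343
rel x,y -0.0020694505451611285 -0.0014055082494217963
```

Emit:
send_rows --deltas '[{"dp": [0.004, 0.013, 0], "rotation": [0, 0, 0]}, {"dp": [0.004, 0.013, 0], "rotation": [0, 0, 0]}, {"dp": [0.004, 0.013, -0.08], "rotation": [0, 0, 0]}, {"dp": [0.004, 0.013, -0.16], "rotation": [0, 0, 0]}, {"dp": [0.004, 0.013, -0.16], "rotation": [0, 0, 0]}, {"dp": [0.004, 0.013, -0.16], "rotation": [0, 0, 0]}]'

```text
clock: 9.48
position: [0.4341, 0.3408, 0.0609]
ee_rot: [-0.001, 0.268, 0.963, -0.001]
contact_force: [0.0, -0.1, -0.1]
width: 0.0188
```

```bash
python3 look.py w10 317 230
```

```text
t 9.48 pos [0.4341 0.3408 0.0609] q [ 0.539  0.372  1.778  0.     0.994 -0.489] w 0.0188 F [ 0.04 -0.14 -0.12]
```

View pics/w10z.png

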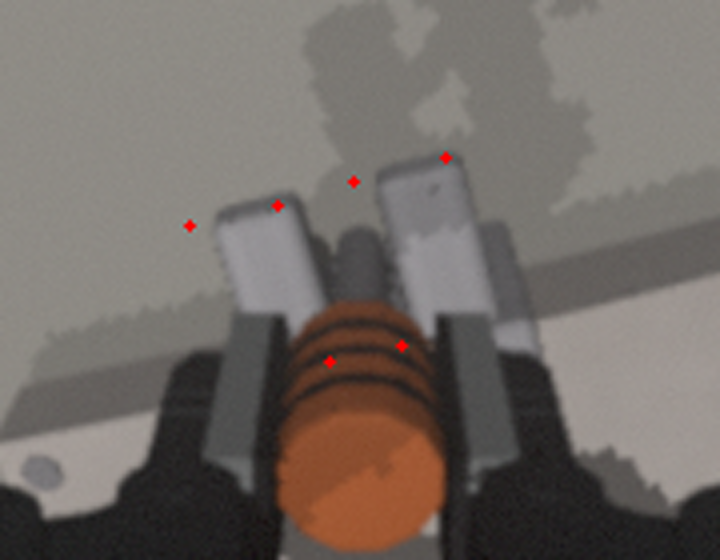

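View pics/w10s.png

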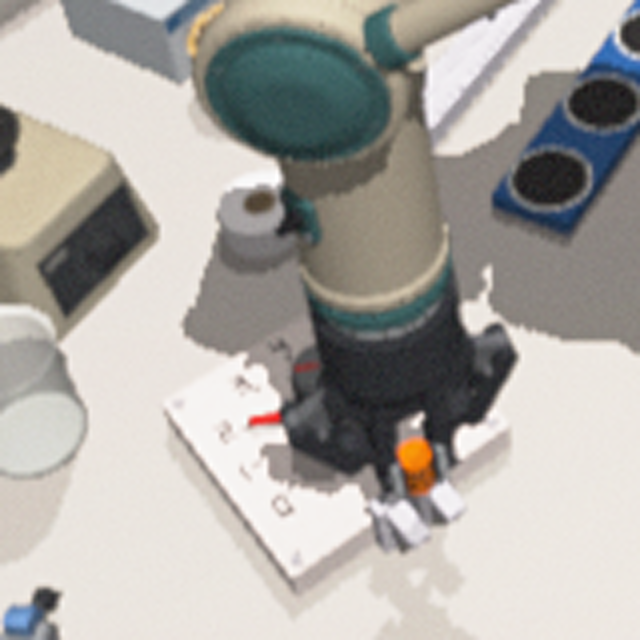

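Emit:
send_rows --deltas '[{"dp": [0, 0, 0], "rotation": [0, 0, 0]}, {"dp": [0, 0, -0.08], "rotation": [0, 0, 0]}, {"dp": [0, 0, -0.16], "rotation": [0, 0, 0]}, {"dp": [0, 0, -0.22], "rotation": [0, 0, 0]}, {"dp": [0, 0, -0.22], "rotation": [0, 0, 0]}, {"dp": [0, 0, -0.22], "rotation": [0, 0, 0]}]'

```text
clock: 10.08
position: [0.4344, 0.3409, 0.0344]
ee_rot: [-0.001, 0.268, 0.963, -0.001]
contact_force: [0.4, 0.4, -0.2]
width: 0.0187
```

Emit:
send_rows --deltas '[{"dp": [0, 0, -0.015], "rotation": [0, 0, 0]}, {"dp": [0, 0, -0.03], "rotation": [0, 0, 0]}, {"dp": [0, 0, -0.03], "rotation": [0, 0, 0]}]'

```text
clock: 10.33
position: [0.435, 0.3413, 0.0317]
ee_rot: [0.0, 0.268, 0.963, 0.0]
contact_force: [0.5, 0.8, 0.1]
width: 0.0186
```

```bash
python3 look.py w11 317 230
```

```text
t 10.33 pos [0.435  0.3413 0.0317] q [ 0.539  0.406  1.811  0.     0.924 -0.489] w 0.0186 F [0.54 0.75 0.1 ]
```

View pics/w11z.png

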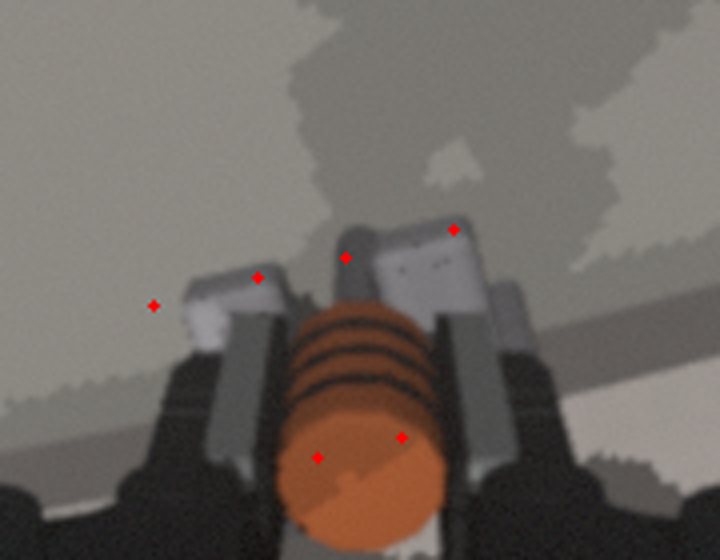

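View pics/w11s.png

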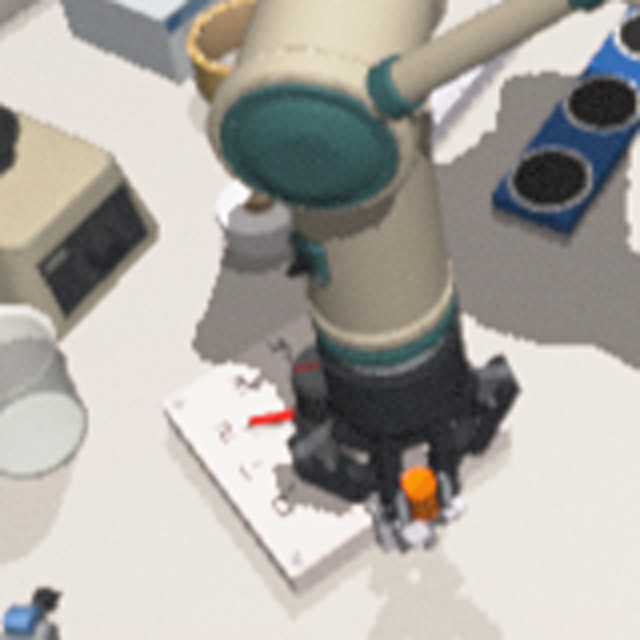

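Emit:
send_rows --deltas '[{"dp": [0, 0, -0.015], "rotation": [0, 0, 0]}, {"dp": [0, 0, -0.015], "rotation": [0, 0, 0]}, {"dp": [0, 0, -0.015], "rotation": [0, 0, 0]}]'

```text
clock: 10.68
position: [0.4353, 0.3415, 0.0315]
ee_rot: [0.001, 0.268, 0.963, 0.001]
contact_force: [-1.9, -2.1, 8.2]
width: 0.0187
```

Contact force is 8 N upward, so the head rests on the prongs. Releasing.

Emit:
send_rows --deltas '[{"dp": [0, 0, 0.01], "rotation": [0, 0, 0]}, {"dp": [0, 0, 0.01], "rotation": [0, 0, 0]}, {"dp": [0, 0, 0.01], "rotation": [0, 0, 0]}, {"dp": [0, 0, 0.01], "rotation": [0, 0, 0]}, {"dp": [0, 0, 0.01], "rotation": [0, 0, 0]}]' --fingers -0.2

```text
clock: 11.1
position: [0.4349, 0.3412, 0.031]
ee_rot: [-0.0, 0.268, 0.963, -0.0]
contact_force: [0.4, -0.4, -0.4]
width: 0.0512
```

Emit:
send_rows --deltas '[{"dp": [0, 0, 0.15], "rotation": [0, 0, 0]}, {"dp": [0, 0, 0.4], "rotation": [0, 0, 0]}, {"dp": [0, 0, 0.75], "rotation": [0, 0, 0]}, {"dp": [0, 0, 0.75], "rotation": [0, 0, 0]}, {"dp": [0, 0, 0.75], "rotation": [0, 0, 0]}]'

```text
clock: 11.52
position: [0.4367, 0.3423, 0.1238]
ee_rot: [0.002, 0.268, 0.963, 0.002]
contact_force: [0.2, 0.5, -0.2]
width: 0.0513
```

```bash
python3 look.py w12 317 200
```

```text
t 11.52 pos [0.4367 0.3423 0.1238] q [ 0.539  0.309  1.695  0.     1.132 -0.489] w 0.0513 F [ 0.21  0.53 -0.21]
```

View pics/w12z.png

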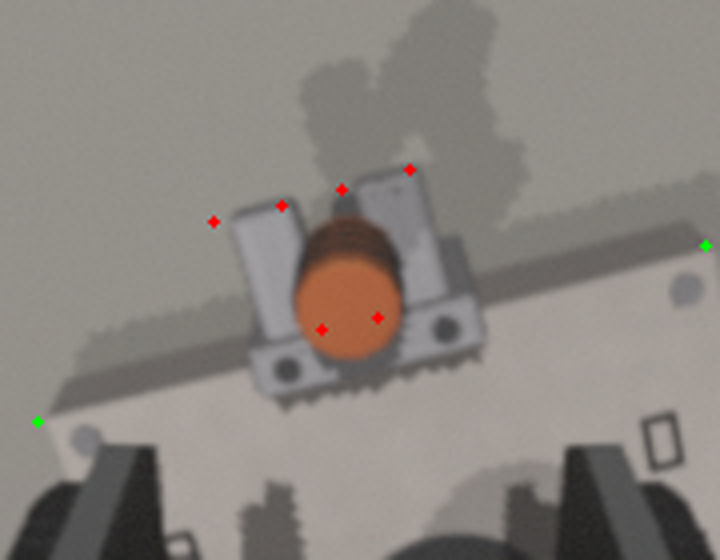

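View pics/w12s.png

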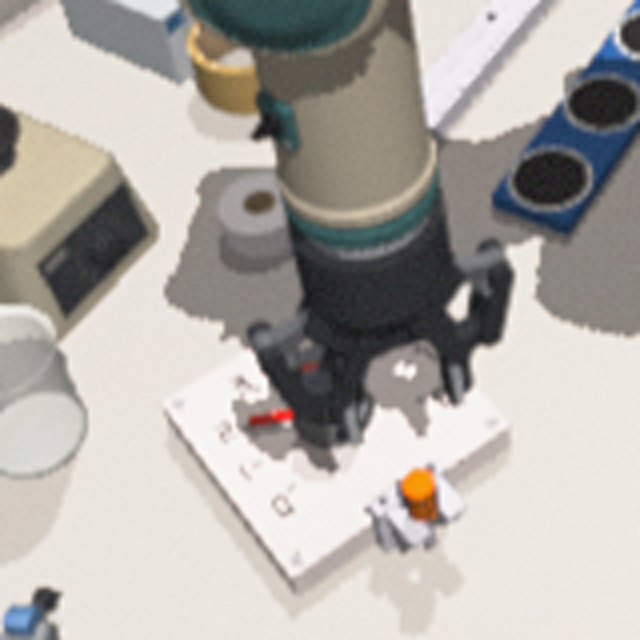

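The pin hangs upright in the slot and is released. Next, the sleeve.

Emit:
send_rows --deltas '[{"dp": [0.84, -0.25, 0], "rotation": [0, 0, 0]}, {"dp": [0.84, -0.25, 0], "rotation": [0, 0, 0]}, {"dp": [0.84, -0.25, 0], "rotation": [0, 0, 0]}, {"dp": [0.84, -0.25, 0], "rotation": [0, 0, 0]}, {"dp": [0.84, -0.25, 0], "rotation": [0, 0, 0]}]' --fingers -0.7

```text
clock: 12.03
position: [0.5353, 0.3101, 0.1187]
ee_rot: [-0.002, 0.269, 0.963, -0.001]
contact_force: [-0.9, 0.6, -1.0]
width: 0.0725
```

```bash
python3 look.py w13 317 200
python3 - <<'E'
from h import *
p=eyes.get_image("wrist"); s=st()
c=proj(p,(.537,.311,.076),True); print(c)
v=p["color"]; x,y=int(c[0]),int(c[1]); a=v[y-50:y+50,x-60:x+60]; cv2.imwrite("pics/sl.png",cv2.resize(a,None,fx=5,fy=5,interpolation=cv2.INTER_CUBIC)[:,:,::-1]); print("off",x-60,y-50)
E
```

```text
t 12.03 pos [0.5353 0.3101 0.1187] q [ 0.412  0.407  1.55   0.     1.189 -0.614] w 0.0725 F [-0.88  0.6  -0.99]
t 12.18 pos [0.5337 0.3112 0.12  ] q [ 4.150e-01  4.040e-01  1.552e+00  1.000e-03  1.189e+00 -6.140e-01] w 0.0729 F [-0.9   0.19  0.05]
(np.float64(319.09443955147196), np.float64(214.23814283942852))
off 259 164
```

View pics/sl.png

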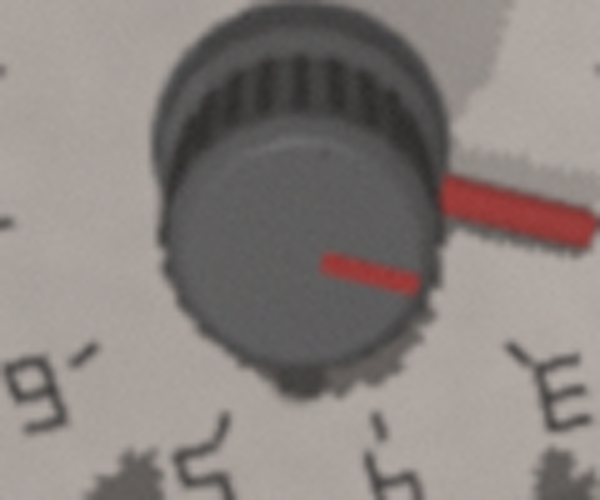

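Emit:
send_rows --deltas '[{"dp": [0.02, 0.0, -0.3], "rotation": [0, 0, 0]}, {"dp": [0.02, 0.0, -0.6], "rotation": [0, 0, 0]}, {"dp": [0.02, 0.0, -0.6], "rotation": [0, 0, 0]}, {"dp": [0.02, 0.0, -0.6], "rotation": [0, 0, 0]}]'

```text
clock: 12.52
position: [0.5352, 0.3109, 0.0477]
ee_rot: [-0.002, 0.268, 0.964, -0.002]
contact_force: [0.4, 0.2, 0.8]
width: 0.0725
```

Run:
```python
from h import *
p=eyes.get_image("wrist"); s=st(); save(p,"w14"); print(proj(p,(.5363,.3113,.076),True))
```

```text
t 12.57 pos [0.5373 0.3117 0.0497] q [ 0.414  0.471  1.634  0.     1.037 -0.616] w 0.0725 F [-0.18  1.02 -0.06]
(np.float64(317.78508024187744), np.float64(263.28376764578286))
```

View pics/w14.png

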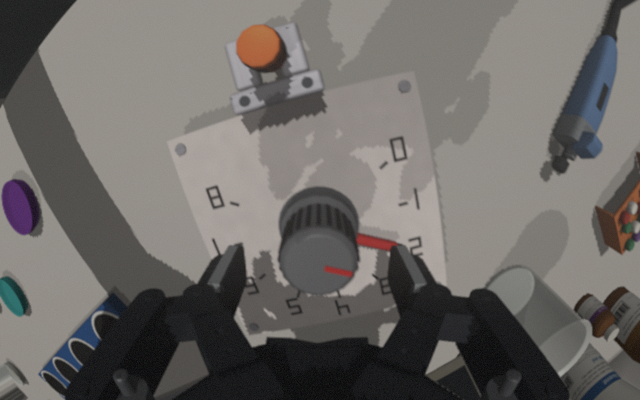

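The sleeve sits centred between the jaws at (318,260), and the pin is seated in the notch at (262,47). Lowering and gripping the sleeve.

Emit:
send_rows --deltas '[{"dp": [0, 0, -0.15], "rotation": [0, 0, 0]}, {"dp": [0, 0, -0.26], "rotation": [0, 0, 0]}, {"dp": [0, 0, -0.26], "rotation": [0, 0, 0]}, {"dp": [0, 0, -0.26], "rotation": [0, 0, 0]}]'

```text
clock: 12.9
position: [0.5388, 0.3119, 0.0198]
ee_rot: [0.001, 0.268, 0.963, 0.001]
contact_force: [-0.6, 0.4, 0.6]
width: 0.0726
```

Emit:
send_rows --deltas '[{"dp": [0, 0, 0], "rotation": [0, 0, 0]}, {"dp": [0, 0, 0], "rotation": [0, 0, 0]}, {"dp": [0, 0, 0], "rotation": [0, 0, 0]}, {"dp": [0, 0, 0], "rotation": [0, 0, 0]}, {"dp": [0, 0, 0], "rotation": [0, 0, 0]}, {"dp": [0, 0, 0], "rotation": [0, 0, 0]}]' --fingers 1 --grip_force 50

```text
clock: 13.4
position: [0.538, 0.3099, 0.0201]
ee_rot: [0.0, 0.268, 0.964, -0.001]
contact_force: [-1.5, -4.9, 8.8]
width: 0.0393
```

Run:
```python
from h import *
p=eyes.get_image("wrist"); s=st(); save(p,"w15")
```

```text
t 13.45 pos [0.538  0.3099 0.0201] q [ 0.412  0.502  1.666 -0.002  0.973 -0.616] w 0.0391 F [-1.83 -3.6   8.16]
```

View pics/w15.png

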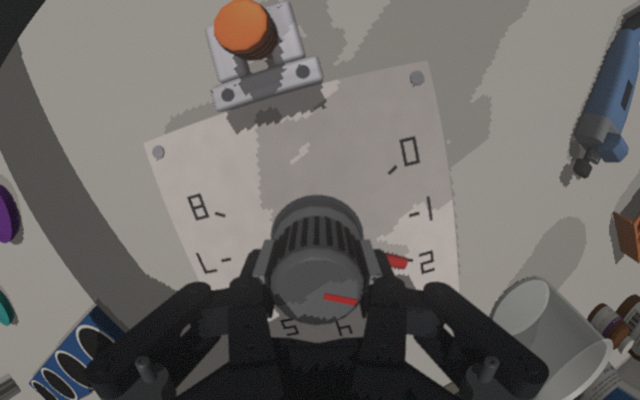

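Emit:
send_rows --deltas '[{"dp": [0, 0, 0], "rotation": [0, 0, -0.2]}, {"dp": [0, 0, 0], "rotation": [0, 0, -0.4]}, {"dp": [0, 0, 0], "rotation": [0, 0, -0.6]}, {"dp": [0, 0, 0], "rotation": [0, 0, -0.8]}, {"dp": [0, 0, 0], "rotation": [0, 0, -0.873]}]'

```text
clock: 13.87
position: [0.5379, 0.3081, 0.0202]
ee_rot: [0.001, 0.471, 0.882, -0.002]
contact_force: [-3.2, -9.1, 9.3]
width: 0.0388
```

Run:
```python
from h import *
p=eyes.get_image("wrist"); s=st(); save(p,"w16");print(s["moment"])
```

```text
t 13.92 pos [0.5378 0.3081 0.0202] q [ 0.411  0.502  1.667 -0.006  0.975 -0.175] w 0.0386 F [ -3.07 -10.71  11.61]
[-1.59582443  0.41299322 -0.13702518]
```

View pics/w16.png

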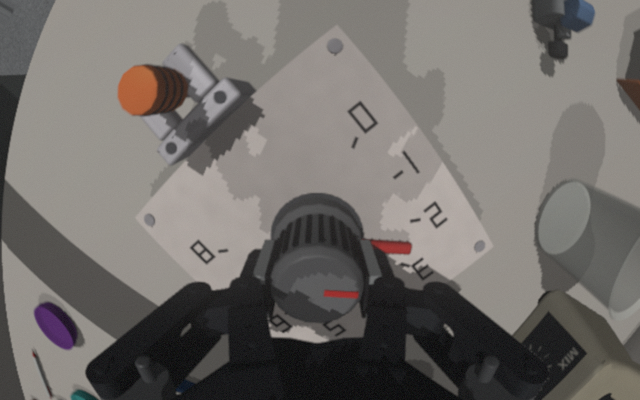

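The sleeve lags the gripper a little. I'll use more grip, recentre by about 3 mm to relieve the lateral force, and keep turning.

Emit:
send_rows --deltas '[{"dp": [-0.005, -0.025, 0.01], "rotation": [0, 0, 0]}, {"dp": [-0.005, -0.025, 0.01], "rotation": [0, 0, 0]}, {"dp": [-0.005, -0.025, 0.01], "rotation": [0, 0, -0.2]}, {"dp": [-0.005, -0.025, 0.01], "rotation": [0, 0, -0.4]}, {"dp": [-0.005, -0.025, 0.01], "rotation": [0, 0, -0.6]}, {"dp": [-0.005, -0.025, 0.01], "rotation": [0, 0, -0.8]}, {"dp": [-0.005, -0.025, 0.01], "rotation": [0, 0, -0.873]}]' --grip_force 90

```text
clock: 14.5
position: [0.5363, 0.3069, 0.0204]
ee_rot: [0.0, 0.65, 0.76, -0.002]
contact_force: [-3.0, -4.8, 9.3]
width: 0.0385
```

Run:
```python
from h import *
p=eyes.get_image("wrist"); s=st(); save(p,"w17");print(s["moment"])
```

```text
t 14.55 pos [0.5363 0.307  0.0204] q [ 0.409  0.5    1.671 -0.002  0.974  0.255] w 0.0382 F [-3.97 -3.96  8.98]
[-0.64618201  0.64074583  0.61136191]
```

View pics/w17.png

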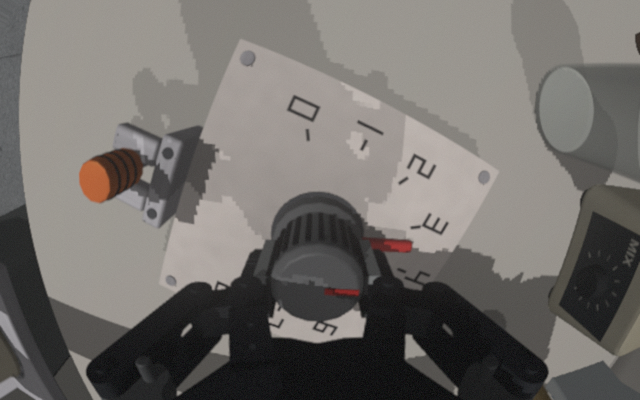

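Emit:
send_rows --deltas '[{"dp": [0, -0.005, 0], "rotation": [0, 0, -0.2]}, {"dp": [0, -0.005, 0], "rotation": [0, 0, -0.4]}, {"dp": [0, -0.005, 0], "rotation": [0, 0, -0.6]}, {"dp": [0, -0.005, 0], "rotation": [0, 0, -0.8]}, {"dp": [0, -0.005, 0], "rotation": [0, 0, -0.873]}]'

```text
clock: 14.97
position: [0.5347, 0.3071, 0.0204]
ee_rot: [-0.001, 0.8, 0.6, -0.002]
contact_force: [-7.5, -1.8, 10.8]
width: 0.0383
```

Emit:
send_rows --deltas '[{"dp": [0, 0, 0], "rotation": [0, 0, -0.2]}, {"dp": [0, 0, 0], "rotation": [0, 0, -0.4]}, {"dp": [0, 0, 0], "rotation": [0, 0, -0.6]}, {"dp": [0, 0, 0], "rotation": [0, 0, -0.8]}, {"dp": [0, 0, 0], "rotation": [0, 0, -0.873]}]'

```text
clock: 15.38
position: [0.5332, 0.3081, 0.0204]
ee_rot: [-0.002, 0.911, 0.412, -0.003]
contact_force: [-9.8, 0.6, 12.0]
width: 0.038
```

Emit:
send_rows --deltas '[{"dp": [0, 0, 0], "rotation": [0, 0, -0.2]}, {"dp": [0, 0, 0], "rotation": [0, 0, -0.4]}, {"dp": [0, 0, 0], "rotation": [0, 0, -0.6]}, {"dp": [0, 0, 0], "rotation": [0, 0, -0.8]}, {"dp": [0, 0, 0], "rotation": [0, 0, -0.873]}, {"dp": [0, 0, 0], "rotation": [0, 0, -0.873]}]'

```text
clock: 15.88
position: [0.5323, 0.3096, 0.0204]
ee_rot: [-0.002, 0.979, 0.205, -0.004]
contact_force: [-12.3, 6.0, 12.3]
width: 0.0384
```

Run:
```python
from h import *
p=eyes.get_image("wrist"); s=st(); save(p,"w18");print(s["moment"])
```

```text
t 15.93 pos [0.5323 0.3097 0.0204] q [0.41  0.499 1.673 0.007 0.977 1.563] w 0.038 F [-11.97   4.53  12.02]
[ 0.42681157  1.78434956 -0.32548048]
```

View pics/w18.png

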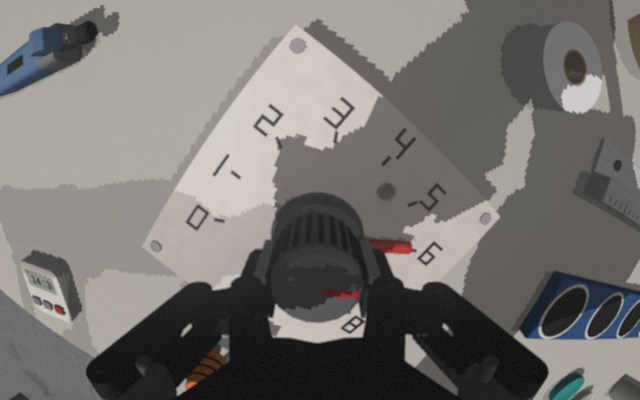

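Emit:
send_rows --deltas '[{"dp": [-0.02, 0.01, 0], "rotation": [0, 0, -0.2]}, {"dp": [-0.02, 0.01, 0], "rotation": [0, 0, -0.4]}, {"dp": [-0.02, 0.01, 0], "rotation": [0, 0, -0.6]}, {"dp": [-0.02, 0.01, 0], "rotation": [0, 0, -0.8]}, {"dp": [-0.02, 0.01, 0], "rotation": [0, 0, -1]}, {"dp": [-0.02, 0.01, 0], "rotation": [0, 0, -1]}]'

```text
clock: 16.43
position: [0.532, 0.3117, 0.0204]
ee_rot: [-0.002, 0.999, -0.045, -0.003]
contact_force: [-8.3, 7.4, 9.0]
width: 0.0381
```

Emit:
send_rows --deltas '[{"dp": [0, 0, 0], "rotation": [0, 0, -0.17]}, {"dp": [0, 0, 0], "rotation": [0, 0, -0.17]}, {"dp": [0, 0, 0], "rotation": [0, 0, -0.17]}]'

```text
clock: 16.68
position: [0.532, 0.3119, 0.0204]
ee_rot: [-0.002, 0.996, -0.085, -0.003]
contact_force: [-8.8, 6.5, 9.3]
width: 0.0383
```

Run:
```python
from h import *
p=eyes.get_image("wrist"); s=st(); save(p,"w19");print(s["moment"])
```

```text
t 16.73 pos [0.532  0.3119 0.0204] q [0.414 0.498 1.675 0.008 0.972 2.151] w 0.0387 F [-8.    6.25  8.92]
[ 0.94541123  1.39482252 -0.06868198]
```

View pics/w19.png

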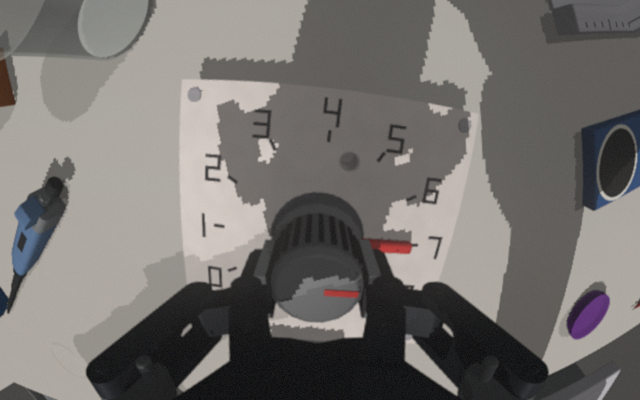

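The pointer is at 7. Releasing and lifting.

Emit:
send_rows --deltas '[{"dp": [0, 0, 0], "rotation": [0, 0, 0]}, {"dp": [0, 0, 0], "rotation": [0, 0, 0]}, {"dp": [0, 0, 0], "rotation": [0, 0, 0]}, {"dp": [0, 0, 0], "rotation": [0, 0, 0]}, {"dp": [0, 0, 0], "rotation": [0, 0, 0]}]' --fingers -0.5

```text
clock: 17.15
position: [0.5355, 0.3087, 0.0191]
ee_rot: [0.0, 0.996, -0.084, 0.0]
contact_force: [-0.4, 0.3, -0.3]
width: 0.0637
```

Emit:
send_rows --deltas '[{"dp": [0, 0, 0.2], "rotation": [0, 0, 0]}, {"dp": [0, 0, 0.5], "rotation": [0, 0, 0]}, {"dp": [0, 0, 0.8], "rotation": [0, 0, 0]}, {"dp": [0, 0, 1], "rotation": [0, 0, 0]}, {"dp": [0, 0, 1], "rotation": [0, 0, 0]}]'

```text
clock: 17.57
position: [0.5391, 0.3103, 0.1455]
ee_rot: [-0.003, 0.996, -0.084, 0.005]
contact_force: [0.7, -0.2, 0.5]
width: 0.0638
```

Emit:
send_rows --deltas '[{"dp": [0, -0.5, 0.5], "rotation": [0, 0, 0.9]}, {"dp": [0, -0.5, 0.5], "rotation": [0, 0, 0.9]}, {"dp": [0, -0.5, 0.5], "rotation": [0, 0, 0.9]}, {"dp": [0, -0.5, 0.5], "rotation": [0, 0, 0.9]}, {"dp": [0, -0.5, 0.5], "rotation": [0, 0, 0.9]}]'

```text
clock: 17.98
position: [0.5354, 0.248, 0.1994]
ee_rot: [0.0, 0.99, 0.14, 0.0]
contact_force: [0.3, -0.1, 0.2]
width: 0.0638
```

Run:
```python
from h import *
p=eyes.get_image("wrist"); s=st(); save(p,"w20")
p=eyes.get_image("top"); save(p,"t20")
```

```text
t 18.03 pos [0.5351 0.2483 0.1988] q [ 0.317  0.307  1.498 -0.     1.337  1.609] w 0.0641 F [-0.21  0.42  0.05]
```

View pics/w20.png

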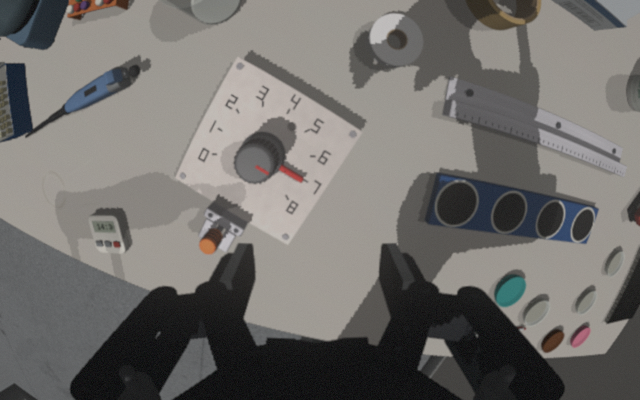

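View pics/t20.png

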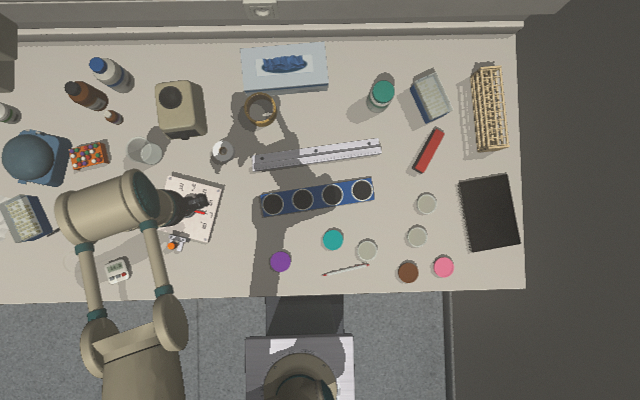

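The dial reads 7 and the pin hangs in the notch. Nothing else has moved. Going to the carrier.

Emit:
send_rows --deltas '[{"dp": [-0.1, -0.9, 0], "rotation": [0, 0, -0.33]}, {"dp": [-0.1, -0.9, 0], "rotation": [0, 0, -0.33]}, {"dp": [-0.1, -0.9, 0], "rotation": [0, 0, -0.33]}]' --fingers -1

```text
clock: 18.33
position: [0.5219, 0.1385, 0.1981]
ee_rot: [0.001, 0.998, 0.057, -0.001]
contact_force: [-0.2, 0.1, 0.2]
width: 0.0854
```

Emit:
send_rows --deltas '[{"dp": [-0.1, -0.9, 0], "rotation": [0, 0, 0]}, {"dp": [-0.1, -0.9, 0], "rotation": [0, 0, 0]}, {"dp": [-0.1, -0.9, 0], "rotation": [0, 0, 0]}]'

```text
clock: 18.58
position: [0.51, 0.0299, 0.1984]
ee_rot: [0.001, 0.998, 0.057, -0.001]
contact_force: [1.1, 0.2, 0.2]
width: 0.0855
```

Emit:
send_rows --deltas '[{"dp": [-0.1, -0.86, -0.5], "rotation": [0, 0, 0]}, {"dp": [-0.1, -0.86, -0.5], "rotation": [0, 0, 0]}, {"dp": [-0.1, -0.86, -0.5], "rotation": [0, 0, 0]}, {"dp": [-0.1, -0.86, -0.5], "rotation": [0, 0, 0]}, {"dp": [-0.1, -0.86, -0.5], "rotation": [0, 0, 0]}]'

```text
clock: 19.0
position: [0.4979, -0.0712, 0.1374]
ee_rot: [-0.001, 0.998, 0.056, -0.002]
contact_force: [0.7, 0.4, 0.5]
width: 0.0854
```

Run:
```python
from h import *
p=eyes.get_image("wrist"); s=st(); save(p,"w21")
Y=np.radians(6.6); ex=np.array([np.cos(Y),np.sin(Y),0]);ey=np.array([-np.sin(Y),np.cos(Y),0])
for X in [(.663,-.0674,.024)+ey*.17,(.663,-.0674,.024),(.663,-.0674,.024)-ey*.17]: print("face",proj(p,X,True))
C=np.array([.561,-.0646,.016])
for k in (-.15,0,.15): print("back",proj(p,C-ex*.033+ey*k,True))
```

```text
t 19.05 pos [ 0.4989 -0.0703  0.1384] q [-2.790e-01  2.270e-01  1.773e+00  1.000e-03  1.143e+00  1.178e+00] w 0.0853 F [ 0.38  0.67 -0.2 ]
face (np.float64(152.6892488278324), np.float64(22.20385223102764))
face (np.float64(333.05243898737416), np.float64(4.84067011310546))
face (np.float64(504.8451674832561), np.float64(26.35655277431934))
back (np.float64(467.4469270838311), np.float64(154.82468822306393))
back (np.float64(316.84016933597184), np.float64(151.84130391627872))
back (np.float64(166.58160623865132), np.float64(155.6917406607754))
```

View pics/w21.png

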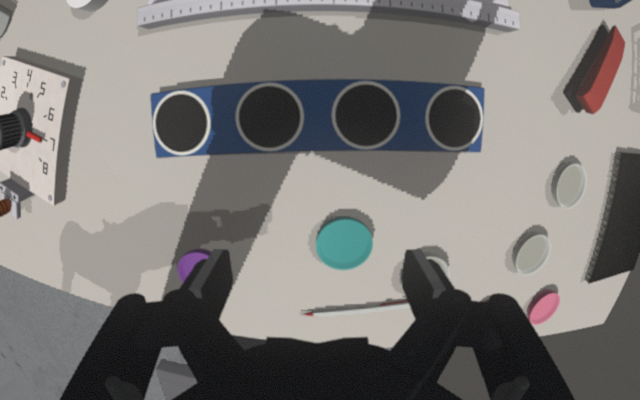

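Emit:
send_rows --deltas '[{"dp": [0.02, 0, -0.3], "rotation": [0, 0, 0]}, {"dp": [0.02, 0, -0.6], "rotation": [0, 0, 0]}, {"dp": [0.02, 0, -0.9], "rotation": [0, 0, 0]}, {"dp": [0.02, 0, -1], "rotation": [0, 0, 0]}, {"dp": [0.02, 0, -1], "rotation": [0, 0, 0]}]'

```text
clock: 19.47
position: [0.4995, -0.068, 0.0166]
ee_rot: [-0.001, 0.998, 0.059, -0.003]
contact_force: [-0.3, 0.6, -0.1]
width: 0.0854
```

Run:
```python
from h import *
p=eyes.get_image("wrist"); s=st(); save(p,"w22")
def w3(u,v):
    c,d=ray(p,u,v,True); Rm,t=ext(p); zc=(Rm@d)[2]; return c+d*p["depth"][v,u]/zc
for v in range(244,270,4): print(v,w3(225,v).round(4),w3(412,v).round(4),p["color"][v,225],p["color"][v,412])
```

```text
t 19.52 pos [ 0.5013 -0.0687  0.0184] q [-0.274  0.368  1.927  0.     0.849  1.179] w 0.0854 F [0.18 1.15 0.89]
244 [ 0.4816 -0.0102  0.    ] [ 0.4961 -0.1322 -0.    ] [107 104 100] [234 231 226]
248 [ 4.784e-01 -1.010e-02 -3.000e-04] [ 0.4925 -0.1335 -0.0013] [105 102  98] [231 227 222]
252 [ 0.5064 -0.0249  0.0522] [ 0.5175 -0.1111  0.0537] [52 49 50] [84 81 80]
256 [ 0.5053 -0.0254  0.0539] [ 0.5179 -0.1096  0.0584] [54 52 52] [72 70 67]
260 [ 0.504  -0.0258  0.0554] [ 0.5159 -0.1101  0.0585] [54 52 52] [69 68 67]
264 [ 0.5018 -0.0257  0.0554] [ 0.5144 -0.1103  0.0594] [53 50 50] [68 68 65]
268 [ 0.4997 -0.0257  0.0556] [ 0.513  -0.1103  0.0607] [53 52 49] [70 67 64]
```

View pics/w22.png

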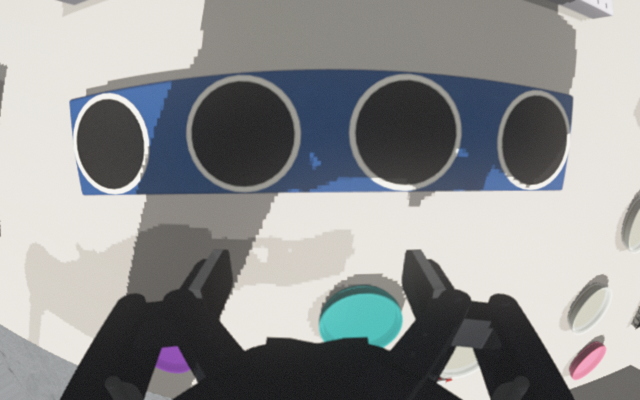

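Emit:
send_rows --deltas '[{"dp": [0, 0, -0.15], "rotation": [0, 0, 0]}, {"dp": [0, 0, -0.3], "rotation": [0, 0, 0]}, {"dp": [0, 0, -0.37], "rotation": [0, 0, 0]}, {"dp": [0, 0, -0.37], "rotation": [0, 0, 0]}, {"dp": [0, 0, -0.37], "rotation": [0, 0, 0]}]'

```text
clock: 19.93
position: [0.5026, -0.0701, -0.0242]
ee_rot: [0.0, 0.998, 0.058, 0.001]
contact_force: [0.1, -0.2, -0.6]
width: 0.0854
```

Run:
```python
from h import *
p=eyes.get_image("wrist"); s=st(); save(p,"w23")
```

```text
t 19.98 pos [ 0.5029 -0.0703 -0.0239] q [-0.276  0.43   1.971 -0.     0.738  1.178] w 0.0856 F [-0.5  -0.03  0.12]
```

View pics/w23.png

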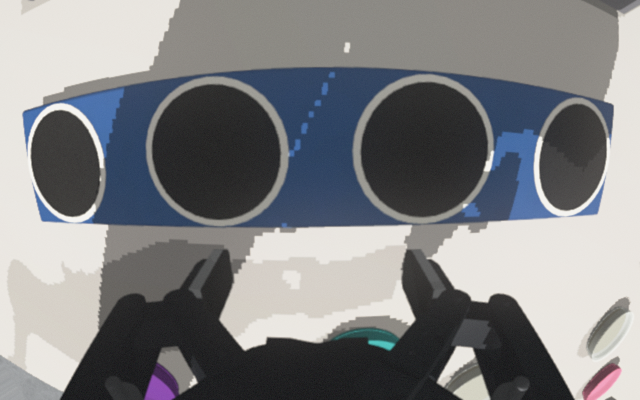

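Emit:
send_rows --deltas '[{"dp": [0.06, 0.007, -0.03], "rotation": [0, 0, 0]}, {"dp": [0.13, 0.015, -0.03], "rotation": [0, 0, 0]}, {"dp": [0.22, 0.025, -0.03], "rotation": [0, 0, 0]}, {"dp": [0.32, 0.037, -0.03], "rotation": [0, 0, 0]}, {"dp": [0.42, 0.048, -0.03], "rotation": [0, 0, 0]}, {"dp": [0.5, 0.058, -0.03], "rotation": [0, 0, 0]}, {"dp": [0.54, 0.062, -0.03], "rotation": [0, 0, 0]}, {"dp": [0.54, 0.062, -0.03], "rotation": [0, 0, 0]}]'

```text
clock: 20.65
position: [0.5687, -0.063, -0.0286]
ee_rot: [0.0, 0.998, 0.058, 0.001]
contact_force: [0.1, -0.3, -0.3]
width: 0.0855
```

Run:
```python
from h import *
p=eyes.get_image("wrist"); s=st(); save(p,"w24")
p=eyes.get_image("top"); cv2.imwrite("pics/t24.png",cv2.resize(p["color"][130:230,240:400],None,fx=4.5,fy=4.5,interpolation=cv2.INTER_CUBIC)[:,:,::-1])
```

```text
t 20.7 pos [ 0.5677 -0.063  -0.0287] q [-0.232  0.504  1.831  0.     0.804  1.222] w 0.0851 F [-0.93  0.91  0.31]
```

View pics/w24.png

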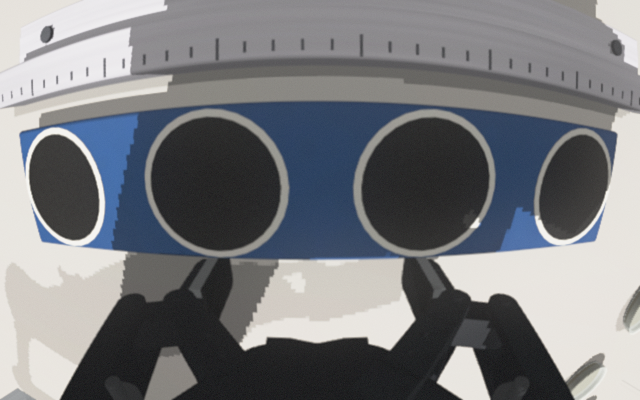

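View pics/t24.png

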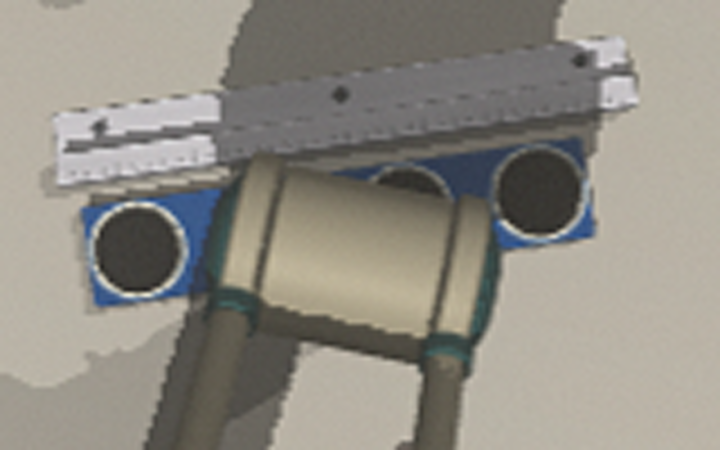

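Emit:
send_rows --deltas '[{"dp": [0.04, 0.005, 0], "rotation": [0, 0, 0]}, {"dp": [0.08, 0.009, 0], "rotation": [0, 0, 0]}, {"dp": [0.11, 0.013, 0], "rotation": [0, 0, 0]}, {"dp": [0.13, 0.015, 0], "rotation": [0, 0, 0]}, {"dp": [0.13, 0.015, 0], "rotation": [0, 0, 0]}]'

```text
clock: 21.17
position: [0.5828, -0.0612, -0.0288]
ee_rot: [0.0, 0.998, 0.058, 0.0]
contact_force: [0.3, -0.3, -0.6]
width: 0.0852
```

Emit:
send_rows --deltas '[{"dp": [0.02, 0.002, 0], "rotation": [0, 0, 0]}, {"dp": [0.03, 0.003, 0], "rotation": [0, 0, 0]}, {"dp": [0.03, 0.003, 0], "rotation": [0, 0, 0]}]'

```text
clock: 21.42
position: [0.5838, -0.0609, -0.0288]
ee_rot: [-0.0, 0.998, 0.058, -0.002]
contact_force: [-4.8, -1.8, 3.0]
width: 0.0857
```

Run:
```python
from h import *
p=eyes.get_image("wrist"); s=st(); save(p,"w25")
```

```text
t 21.47 pos [ 0.5838 -0.0608 -0.0288] q [-2.220e-01  5.240e-01  1.790e+00 -1.000e-03  8.310e-01  1.233e+00] w 0.0855 F [-4.91 -1.2   3.52]
```

View pics/w25.png

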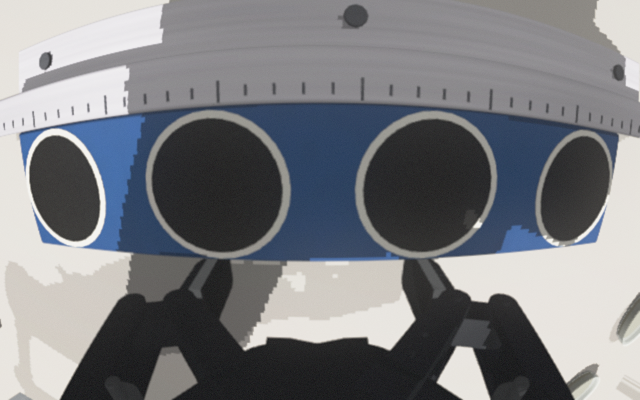

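Emit:
send_rows --deltas '[{"dp": [0.03, 0.003, 0], "rotation": [0, 0, 0]}, {"dp": [0.04, 0.005, 0], "rotation": [0, 0, 0]}, {"dp": [0.04, 0.005, 0], "rotation": [0, 0, 0]}, {"dp": [0.04, 0.005, 0], "rotation": [0, 0, 0]}]'

```text
clock: 21.8
position: [0.5835, -0.0607, -0.029]
ee_rot: [-0.0, 0.998, 0.059, -0.006]
contact_force: [-14.8, -4.4, 9.8]
width: 0.0851
```

Emit:
send_rows --deltas '[{"dp": [-0.1, -0.01, 0], "rotation": [0, 0, 0]}, {"dp": [-0.25, -0.03, 0], "rotation": [0, 0, 0]}, {"dp": [-0.25, -0.03, 0.3], "rotation": [0, 0, 0]}, {"dp": [-0.25, -0.03, 0.6], "rotation": [0, 0, 0]}, {"dp": [-0.25, -0.03, 0.9], "rotation": [0, 0, 0]}, {"dp": [-0.25, -0.03, 0.9], "rotation": [0, 0, 0]}]'

```text
clock: 22.3
position: [0.5667, -0.065, 0.0867]
ee_rot: [0.002, 0.998, 0.058, 0.008]
contact_force: [0.9, -0.3, -0.1]
width: 0.0854
```

Run:
```python
from h import *
p=eyes.get_image("wrist"); s=st(); save(p,"w26")
p=eyes.get_image("top"); save(p,"t26")
```

```text
t 22.35 pos [ 0.565  -0.0646  0.0839] q [-0.236  0.362  1.724  0.     1.043  1.218] w 0.0857 F [ 0.6  -0.42 -0.2 ]
```

View pics/w26.png

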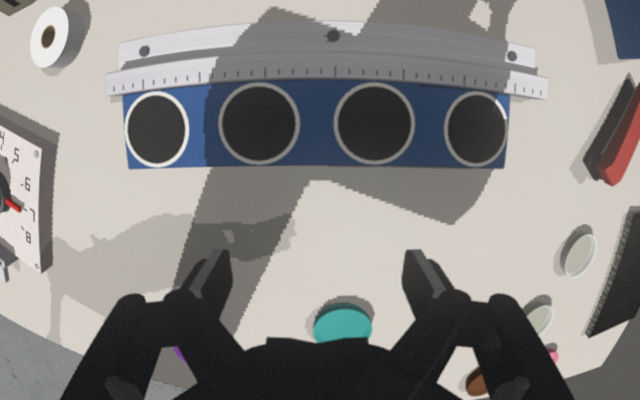

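View pics/t26.png

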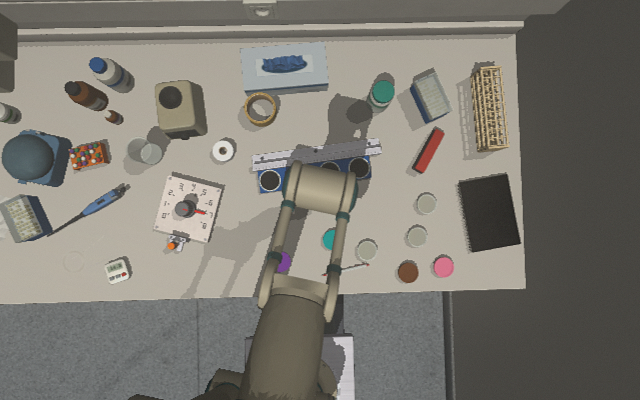

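The carrier is flush along the rail. Measuring the pads and the dishes.

Run:
```python
from h import *
p=eyes.get_image("wrist"); s=st()
S=np.array([atz(p,u,v,.016,True)[:2] for u,v in [(157,129),(260,122.5),(374,122.5),(476,129)]]); print(S.round(4)); 
d=S[0]-S[3]; print(np.hypot(*d),np.degrees(np.arctan2(-d[0],d[1])), S.mean(0))
m=cv2.inRange(cv2.cvtColor(p["color"],cv2.COLOR_RGB2HSV),(100,90,30),(125,255,255))
p=eyes.get_image("top")
for d in models.find_in("dish_0",p)[:9]:
    b=np.array(d["box"]); u,v=(b[0]+b[2])/2,(b[1]+b[3])/2
    c=p["color"][int(v),int(u)]; print(round(d["score"],2),(u,v),c,atz(p,u,v,.012).round(3))
```

```text
t 22.45 pos [ 0.5611 -0.0638  0.0798] q [-0.237  0.366  1.73   0.     1.043  1.218] w 0.0856 F [-0.51  0.67 -1.04]
[[ 0.6103  0.0682]
 [ 0.6208 -0.0165]
 [ 0.6305 -0.0993]
 [ 0.6396 -0.1835]]
0.25338114680774376 6.642456648970389 [ 0.62528899 -0.05776192]
0.91 (np.float64(406.3), np.float64(271.85)) [113  81  61] [ 0.335 -0.32   0.012]
0.84 (np.float64(368.8), np.float64(249.35)) [161 159 141] [ 0.403 -0.212  0.012]
0.75 (np.float64(428.29999999999995), np.float64(205.4)) [160 154 138] [ 0.527 -0.391  0.012]
0.73 (np.float64(444.45), np.float64(270.04999999999995)) [211 119 140] [ 0.337 -0.433  0.012]
0.73 (np.float64(327.5), np.float64(240.0)) [ 45 150 142] [ 0.434 -0.092  0.012]
0.53 (np.float64(418.55), np.float64(236.35)) [159 156 139] [ 0.437 -0.36   0.012]
0.5 (np.float64(284.29999999999995), np.float64(262.65)) [119  70 143] [0.372 0.036 0.012]
0.46 (np.float64(316.5), np.float64(173.5)) [123 115  99] [ 0.63  -0.064  0.012]
```

Emit:
send_rows --deltas '[{"dp": [-0.09, -1, 0.2], "rotation": [0, 0, 0]}, {"dp": [-0.09, -1, 0.2], "rotation": [0, 0, 0]}, {"dp": [-0.09, -1, 0.2], "rotation": [0, 0, 0]}]'

```text
clock: 22.8
position: [0.5487, -0.1842, 0.1016]
ee_rot: [-0.001, 0.998, 0.059, -0.001]
contact_force: [0.3, -0.7, 0.9]
width: 0.0853
```

Emit:
send_rows --deltas '[{"dp": [-0.09, -1, 0], "rotation": [0, 0, 0]}, {"dp": [-0.09, -1, 0], "rotation": [0, 0, 0]}, {"dp": [-0.09, -1, 0], "rotation": [0, 0, 0]}]'

```text
clock: 23.05
position: [0.5378, -0.3058, 0.1015]
ee_rot: [-0.001, 0.998, 0.058, -0.001]
contact_force: [0.9, -0.0, 0.2]
width: 0.0853
```

Emit:
send_rows --deltas '[{"dp": [-0.09, -0.72, 0], "rotation": [0, 0, 0]}, {"dp": [-0.09, -0.72, 0], "rotation": [0, 0, 0]}, {"dp": [-0.09, -0.72, 0], "rotation": [0, 0, 0]}, {"dp": [-0.09, -0.72, 0], "rotation": [0, 0, 0]}]'

```text
clock: 23.38
position: [0.5267, -0.3926, 0.1008]
ee_rot: [-0.001, 0.998, 0.056, -0.001]
contact_force: [-0.4, 0.9, -0.1]
width: 0.0854
```

Run:
```python
from h import *
p=eyes.get_image("wrist"); s=st(); save(p,"w27")
for d in models.find_in("dish_0",p)[:9]:
    b=np.array(d["box"]); u,v=(b[0]+b[2])/2,(b[1]+b[3])/2
    c=p["color"][int(v),int(u)]; print(round(d["score"],2),b.round(0),c,atz(p,u,v,.010,True).round(3))
p=eyes.get_image("top"); save(p,"t27"); cv2.imwrite("pics/t27z.png",cv2.resize(p["color"][130:230,240:400],None,fx=4.5,fy=4.5,interpolation=cv2.INTER_CUBIC)[:,:,::-1])
hsv=cv2.cvtColor(p["color"],cv2.COLOR_RGB2HSV)
m=cv2.inRange(hsv,(100,120,40),(125,255,255)); m[:, :240]=0; m[:,390:]=0; m[:145]=0;m[215:]=0
pts=np.array([atz(p,u,v,.016)[:2] for v,u in np.argwhere(m)]).astype(np.float32)
print("carrier",cv2.minAreaRect(pts))
```

```text
t 23.43 pos [ 0.5269 -0.3903  0.101 ] q [-7.440e-01  4.720e-01  1.486e+00  1.000e-03  1.187e+00  7.130e-01] w 0.085 F [ 0.16 -0.46  0.17]
0.82 [228. 326. 265. 352.] [108  75  53] [ 0.348 -0.334  0.01 ]
0.79 [115. 260. 163. 300.] [161 159 148] [ 0.406 -0.21   0.01 ]
0.78 [311. 327. 355. 345.] [209 128 148] [ 0.368 -0.429  0.01 ]
0.66 [238. 249. 296. 306.] [167 167 158] [ 0.437 -0.355  0.01 ]
0.57 [  0. 239.  27. 279.] [103  58 129] [0.376 0.041 0.01 ]
carrier ((0.627909243106842, -0.05548739433288574), (0.0641760304570198, 0.321176677942276), 6.612813472747803)
```

View pics/w27.png

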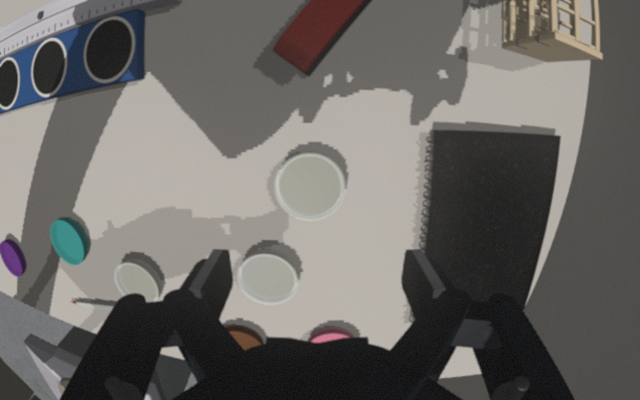

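View pics/t27z.png

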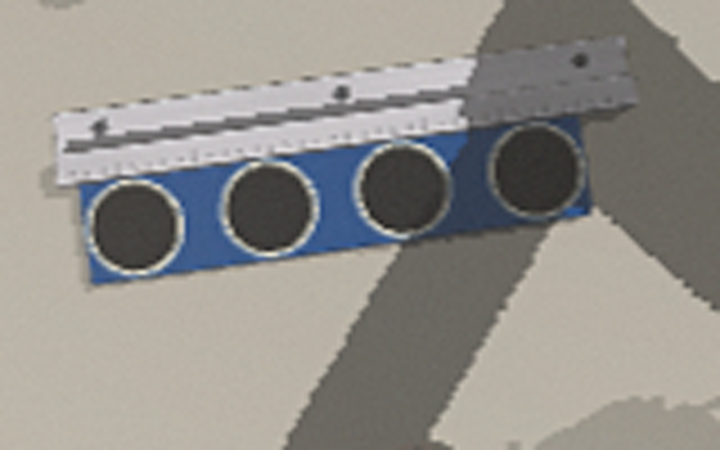

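Run:
```python
from h import *
p=eyes.get_image("wrist"); s=st()
for z in (.014,.007): print(atz(p,310,185,z,True), atz(p,268,278,z,True))
print(proj(p,s["position"]+[0,0,-.05],True))
g=cv2.cvtColor(p["color"],cv2.COLOR_RGB2GRAY)
```

```text
t 23.58 pos [ 0.5278 -0.3882  0.1023] q [-7.410e-01  4.700e-01  1.487e+00  1.000e-03  1.187e+00  7.120e-01] w 0.0853 F [ 0.1  -0.22  0.89]
[ 0.53548698 -0.38230943  0.014     ] [ 0.43942114 -0.35243798  0.014     ]
[ 0.53346292 -0.38236336  0.007     ] [ 0.43467785 -0.35164637  0.007     ]
(np.float64(315.60469514758046), np.float64(210.73062542211517))
```

Emit:
send_rows --deltas '[{"dp": [0.05, 0.035, -0.3], "rotation": [0, 0, 0]}, {"dp": [0.05, 0.035, -0.6], "rotation": [0, 0, 0]}, {"dp": [0.05, 0.035, -0.67], "rotation": [0, 0, 0]}, {"dp": [0.05, 0.035, -0.67], "rotation": [0, 0, 0]}, {"dp": [0.05, 0.035, -0.67], "rotation": [0, 0, 0]}]'

```text
clock: 24.0
position: [0.5344, -0.3852, 0.0233]
ee_rot: [-0.0, 0.998, 0.059, -0.0]
contact_force: [1.0, 0.3, 0.1]
width: 0.0853
```

Run:
```python
from h import *
p=eyes.get_image("wrist"); s=st(); save(p,"w28")
```

```text
t 24.05 pos [ 0.5352 -0.3862  0.0245] q [-0.73   0.544  1.57  -0.     1.025  0.723] w 0.0852 F [-0.26  0.09  0.5 ]
```

View pics/w28.png

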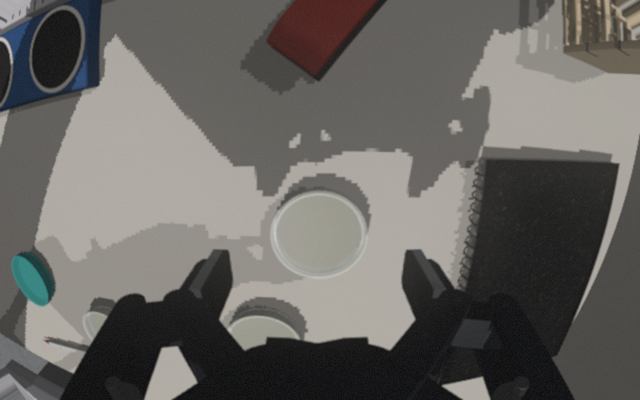

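Run:
```python
from h import *
p=eyes.get_image("wrist"); s=st()
print(atz(p,319,234,.014,True))
```

```text
t 24.1 pos [ 0.5354 -0.3867  0.025 ] q [-0.731  0.544  1.569 -0.     1.025  0.723] w 0.0852 F [ 0.09  0.89 -0.05]
[ 0.53557174 -0.38830019  0.014     ]
```

Emit:
send_rows --deltas '[{"dp": [0, -0.01, -0.15], "rotation": [0, 0, 0]}, {"dp": [0, -0.01, -0.3], "rotation": [0, 0, 0]}, {"dp": [0, -0.01, -0.39], "rotation": [0, 0, 0]}, {"dp": [0, -0.01, -0.39], "rotation": [0, 0, 0]}, {"dp": [0, -0.01, -0.39], "rotation": [0, 0, 0]}]'

```text
clock: 24.52
position: [0.5342, -0.3875, -0.0233]
ee_rot: [0.0, 0.998, 0.058, 0.0]
contact_force: [0.1, 0.4, -0.3]
width: 0.0852
```

Emit:
send_rows --deltas '[{"dp": [0, 0, 0], "rotation": [0, 0, 0]}, {"dp": [0, 0, 0], "rotation": [0, 0, 0]}, {"dp": [0, 0, 0], "rotation": [0, 0, 0]}, {"dp": [0, 0, 0], "rotation": [0, 0, 0]}, {"dp": [0, 0, 0], "rotation": [0, 0, 0]}]' --fingers 1 --grip_force 30

```text
clock: 24.93
position: [0.5351, -0.388, -0.0215]
ee_rot: [0.001, 0.998, 0.058, 0.001]
contact_force: [0.2, -0.2, 6.6]
width: 0.0578
```

Run:
```python
from h import *
p=eyes.get_image("wrist"); s=st(); save(p,"w29")
```

```text
t 24.98 pos [ 0.5351 -0.388  -0.0215] q [-0.733  0.595  1.611  0.     0.932  0.722] w 0.0577 F [-0.42  0.89  6.44]
```

View pics/w29.png

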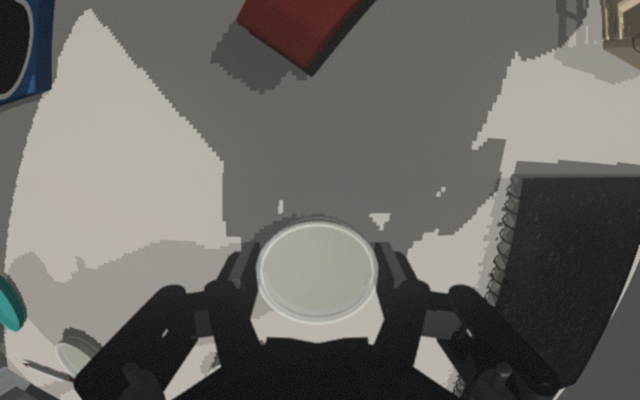

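Emit:
send_rows --deltas '[{"dp": [0, 0, 0.2], "rotation": [0, 0, 0]}, {"dp": [0, 0, 0.5], "rotation": [0, 0, 0]}, {"dp": [0, 0, 0.75], "rotation": [0, 0, 0]}, {"dp": [0, 0, 0.75], "rotation": [0, 0, 0]}]'

```text
clock: 25.32
position: [0.5379, -0.3906, 0.074]
ee_rot: [0.005, 0.998, 0.058, 0.005]
contact_force: [1.7, -0.6, 0.3]
width: 0.0576
```

Emit:
send_rows --deltas '[{"dp": [0.25, 0.45, 0], "rotation": [0, 0, 0]}, {"dp": [0.45, 0.84, 0], "rotation": [0, 0, 0]}, {"dp": [0.45, 0.84, 0], "rotation": [0, 0, 0]}, {"dp": [0.45, 0.84, 0], "rotation": [0, 0, 0]}]'

```text
clock: 25.65
position: [0.5904, -0.2807, 0.0667]
ee_rot: [-0.001, 0.998, 0.06, 0.001]
contact_force: [-0.3, -0.6, -0.6]
width: 0.0577
```

Emit:
send_rows --deltas '[{"dp": [0.25, 0.45, 0], "rotation": [0, 0, 0]}, {"dp": [0.45, 0.84, 0], "rotation": [0, 0, 0]}, {"dp": [0.45, 0.84, 0], "rotation": [0, 0, 0]}, {"dp": [0.45, 0.84, 0], "rotation": [0, 0, 0]}, {"dp": [0.45, 0.84, 0], "rotation": [0, 0, 0]}]'

```text
clock: 26.07
position: [0.6427, -0.1842, 0.0663]
ee_rot: [0.0, 0.998, 0.06, 0.0]
contact_force: [-0.4, -0.4, -0.5]
width: 0.0578
```

Run:
```python
from h import *
p=eyes.get_image("wrist"); s=st(); save(p,"w30")
ey=np.array([-.1151,.9934,0]); C=np.array([.628,-.0555,.016])
for k in (.132,.044,-.044,-.132): print(proj(p,C+ey*k,True))
```

```text
t 26.12 pos [ 0.642  -0.1855  0.0662] q [-3.850e-01  5.170e-01  1.501e+00 -1.000e-03  1.123e+00  1.069e+00] w 0.0576 F [-0.17  0.14  0.32]
(np.float64(48.98505821029471), np.float64(205.40724346247842))
(np.float64(111.87549706702771), np.float64(207.42752873641703))
(np.float64(202.85501227140747), np.float64(209.4391170273329))
(np.float64(319.0399104371684), np.float64(210.60907234427185))
```

View pics/w30.png

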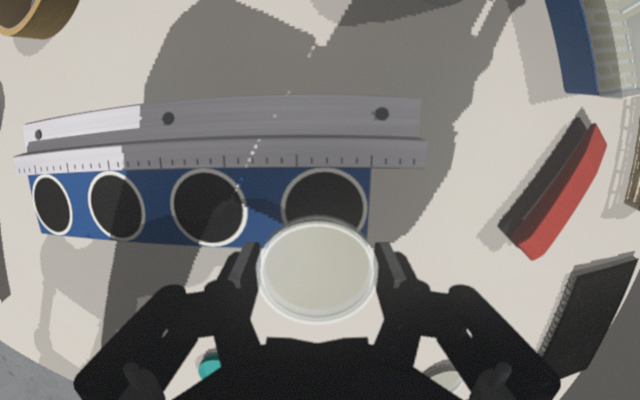

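Emit:
send_rows --deltas '[{"dp": [0.01, -0.035, -0.2], "rotation": [0, 0, 0]}, {"dp": [0.01, -0.035, -0.4], "rotation": [0, 0, 0]}, {"dp": [0.01, -0.035, -0.5], "rotation": [0, 0, 0]}, {"dp": [0.01, -0.035, -0.5], "rotation": [0, 0, 0]}]'

```text
clock: 26.45
position: [0.6399, -0.1903, 0.0028]
ee_rot: [-0.001, 0.998, 0.057, -0.003]
contact_force: [-0.6, -0.6, -0.2]
width: 0.0579
```

Run:
```python
from h import *
p=eyes.get_image("wrist"); s=st(); save(p,"w31")
```

```text
t 26.5 pos [ 0.6414 -0.1905  0.0045] q [-0.392  0.579  1.56  -0.     1.006  1.064] w 0.058 F [-0.14 -0.88  0.41]
```

View pics/w31.png

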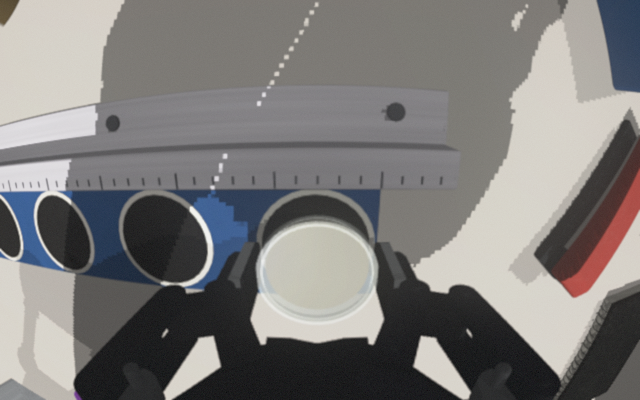

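Emit:
send_rows --deltas '[{"dp": [0.015, 0, -0.03], "rotation": [0, 0, 0]}, {"dp": [0.015, 0, -0.06], "rotation": [0, 0, 0]}, {"dp": [0.015, 0, -0.075], "rotation": [0, 0, 0]}, {"dp": [0.015, 0, -0.075], "rotation": [0, 0, 0]}]'

```text
clock: 26.83
position: [0.6452, -0.1899, -0.0026]
ee_rot: [0.0, 0.998, 0.058, 0.0]
contact_force: [-0.3, 0.1, 0.3]
width: 0.0577
```

Run:
```python
from h import *
p=eyes.get_image("wrist"); s=st(); save(p,"w32")
ey=np.array([-.1151,.9934,0]); C=np.array([.6285,-.0595,.030])
print(proj(p,C-ey*.132,True))
```

```text
t 26.88 pos [ 0.6452 -0.1898 -0.0025] q [-0.389  0.589  1.563 -0.     0.99   1.065] w 0.0577 F [ 0.32 -0.89 -0.57]
(np.float64(316.2929658146917), np.float64(274.69550704021043))
```

View pics/w32.png

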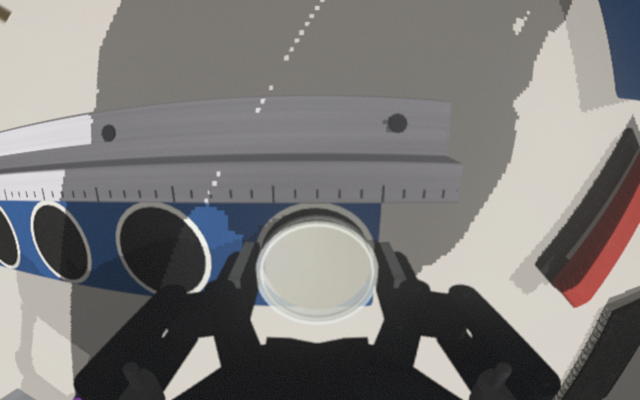

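Emit:
send_rows --deltas '[{"dp": [0, 0, -0.02], "rotation": [0, 0, 0]}, {"dp": [0, 0, -0.02], "rotation": [0, 0, 0]}]'

```text
clock: 27.05
position: [0.6449, -0.1897, -0.0054]
ee_rot: [0.0, 0.998, 0.058, 0.0]
contact_force: [0.7, 0.4, -0.7]
width: 0.0575
```

Emit:
send_rows --deltas '[{"dp": [0, 0, 0], "rotation": [0, 0, 0]}, {"dp": [0, 0, 0], "rotation": [0, 0, 0]}, {"dp": [0, 0, 0], "rotation": [0, 0, 0]}, {"dp": [0, 0, 0.02], "rotation": [0, 0, 0]}]' --fingers -0.65

```text
clock: 27.38
position: [0.6447, -0.1896, -0.0033]
ee_rot: [-0.0, 0.998, 0.058, -0.0]
contact_force: [-0.1, 1.2, 0.0]
width: 0.0705
```

Emit:
send_rows --deltas '[{"dp": [0, 0, 0.2], "rotation": [0, 0, 0]}, {"dp": [0, 0, 0.5], "rotation": [0, 0, 0]}, {"dp": [0, 0, 0.8], "rotation": [0, 0, 0]}, {"dp": [0, 0, 0.8], "rotation": [0, 0, 0]}]'

```text
clock: 27.72
position: [0.6499, -0.1917, 0.1014]
ee_rot: [0.003, 0.998, 0.058, 0.007]
contact_force: [1.8, -1.3, 1.2]
width: 0.0705
```

Run:
```python
from h import *
p=eyes.get_image("wrist"); s=st(); save(p,"w33")
p=eyes.get_image("top"); save(p,"t33")
for d in models.find_in("dish_0",p)[:9]:
    b=np.array(d["box"]); u,v=(b[0]+b[2])/2,(b[1]+b[3])/2
    c=p["color"][int(v),int(u)]; print(round(d["score"],2),(u,v),c,atz(p,u,v,.012).round(3))
```

```text
t 27.77 pos [ 0.6483 -0.1911  0.0983] q [-0.389  0.495  1.453 -0.     1.184  1.065] w 0.0702 F [ 0.25 -0.91 -0.57]
0.86 (np.float64(418.9), np.float64(236.1)) [163 161 145] [ 0.438 -0.361  0.012]
0.78 (np.float64(407.25), np.float64(272.65)) [113  77  54] [ 0.332 -0.323  0.012]
0.76 (np.float64(282.04999999999995), np.float64(262.15)) [124  72 149] [0.373 0.043 0.012]
0.58 (np.float64(190.65), np.float64(210.75)) [70 68 63] [0.53  0.305 0.012]
0.56 (np.float64(442.35), np.float64(267.29999999999995)) [219 122 145] [ 0.345 -0.427  0.012]
```

View pics/w33.png

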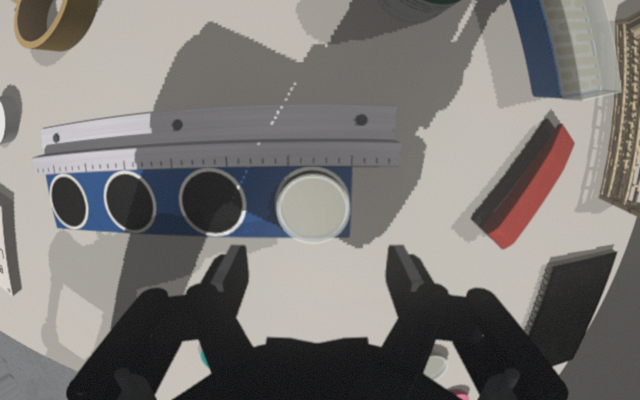

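View pics/t33.png

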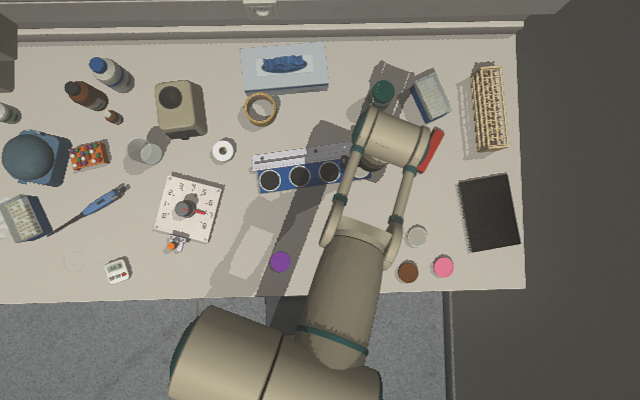

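Dish A sits on pad 3. Now dish B.

Emit:
send_rows --deltas '[{"dp": [-0.86, -0.7, 0], "rotation": [0, 0, 0]}, {"dp": [-0.86, -0.7, 0], "rotation": [0, 0, 0]}, {"dp": [-0.86, -0.7, 0], "rotation": [0, 0, 0]}, {"dp": [-0.86, -0.7, 0], "rotation": [0, 0, 0]}]' --fingers -1

```text
clock: 28.2
position: [0.5354, -0.2758, 0.0908]
ee_rot: [-0.001, 0.998, 0.057, -0.004]
contact_force: [0.6, 0.4, -1.2]
width: 0.0854
```

Emit:
send_rows --deltas '[{"dp": [-0.86, -0.7, -0.3], "rotation": [0, 0, 0]}, {"dp": [-0.86, -0.7, -0.3], "rotation": [0, 0, 0]}, {"dp": [-0.86, -0.7, -0.3], "rotation": [0, 0, 0]}, {"dp": [-0.86, -0.7, -0.3], "rotation": [0, 0, 0]}, {"dp": [-0.86, -0.7, -0.3], "rotation": [0, 0, 0]}]'

```text
clock: 28.62
position: [0.4347, -0.3581, 0.0545]
ee_rot: [-0.002, 0.998, 0.056, -0.002]
contact_force: [0.5, 0.3, 0.7]
width: 0.0856
```

```bash
cat > dd.py <<'E'
from h import *
import sys
p=eyes.get_image("wrist"); s=st(); save(p,sys.argv[1])
hsv=cv2.cvtColor(p["color"],cv2.COLOR_RGB2HSV)
for d in models.find_in("dish_0",p)[:9]:
    b=np.array(d["box"]); u,v=(b[0]+b[2])/2,(b[1]+b[3])/2
    c=p["color"][min(int(v),399),min(int(u),639)]; print(round(d["score"],2),b.round(0),c,atz(p,u,v,.010,True).round(4))
E
python3 dd.py w34
```

```text
t 28.67 pos [ 0.4369 -0.3575  0.0553] q [-8.090e-01  3.950e-01  1.755e+00  1.000e-03  9.950e-01  6.480e-01] w 0.0849 F [ 0.72 -0.2  -1.65]
0.92 [231. 288. 300. 344.] [100  72  54] [ 0.3361 -0.3261  0.01  ]
0.91 [101. 196. 166. 260.] [141 142 131] [ 0.403 -0.21   0.01 ]
0.87 [270. 170. 355. 252.] [146 145 136] [ 0.4365 -0.3554  0.01  ]
0.8 [ 27. 149.  72. 212.] [ 52 123 120] [ 0.4342 -0.1099  0.01  ]
0.68 [354. 287. 415. 343.] [180 110 128] [ 0.3476 -0.4266  0.01  ]
```

View pics/w34.png

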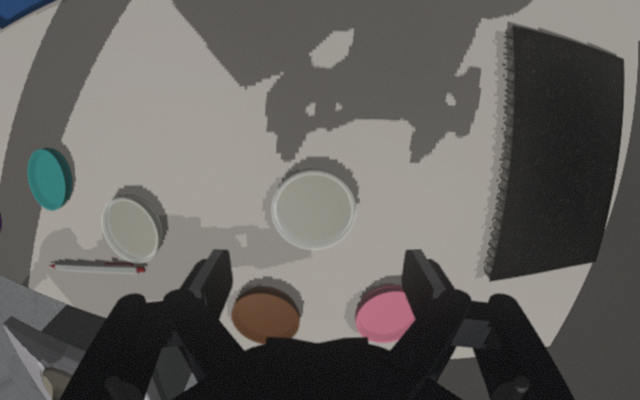

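Emit:
send_rows --deltas '[{"dp": [0, 0.015, -0.25], "rotation": [0, 0, 0]}, {"dp": [0, 0.015, -0.5], "rotation": [0, 0, 0]}, {"dp": [0, 0.015, -0.64], "rotation": [0, 0, 0]}, {"dp": [0, 0.015, -0.64], "rotation": [0, 0, 0]}, {"dp": [0, 0.015, -0.64], "rotation": [0, 0, 0]}]'

```text
clock: 29.13
position: [0.4395, -0.3546, -0.0204]
ee_rot: [-0.001, 0.998, 0.059, -0.0]
contact_force: [0.1, -0.3, -0.6]
width: 0.0852
```

Emit:
send_rows --deltas '[{"dp": [0, 0, 0], "rotation": [0, 0, 0]}, {"dp": [0, 0, 0], "rotation": [0, 0, 0]}, {"dp": [0, 0, 0], "rotation": [0, 0, 0]}, {"dp": [0, 0, 0], "rotation": [0, 0, 0]}, {"dp": [0, 0, 0], "rotation": [0, 0, 0]}]' --fingers 1

```text
clock: 29.55
position: [0.44, -0.3567, -0.0179]
ee_rot: [0.001, 0.998, 0.058, 0.002]
contact_force: [1.6, 2.3, 6.3]
width: 0.0574
```

```bash
python3 dd.py w35
```

```text
t 29.6 pos [ 0.44   -0.3567 -0.0179] q [-8.050e-01  4.840e-01  1.835e+00  1.000e-03  8.190e-01  6.500e-01] w 0.0579 F [2.25 2.6  6.68]
0.9 [256. 214. 373. 324.] [145 145 135] [ 0.439  -0.3565  0.01  ]
0.72 [  2. 181.  16. 254.] [26 54 54] [ 0.4349 -0.1355  0.01  ]
```

View pics/w35.png

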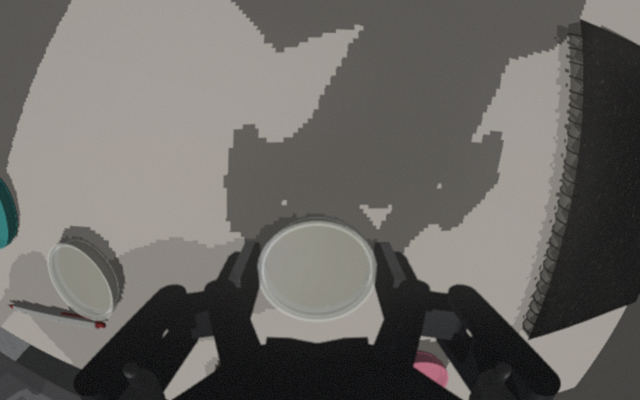

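Emit:
send_rows --deltas '[{"dp": [0, 0, 0.2], "rotation": [0, 0, 0]}, {"dp": [0, 0, 0.5], "rotation": [0, 0, 0]}, {"dp": [0, 0, 0.8], "rotation": [0, 0, 0]}, {"dp": [0, 0, 0.8], "rotation": [0, 0, 0]}]'

```text
clock: 29.98
position: [0.4423, -0.3599, 0.0836]
ee_rot: [0.006, 0.998, 0.058, 0.005]
contact_force: [0.9, -0.6, -0.0]
width: 0.0575
```

Emit:
send_rows --deltas '[{"dp": [0.25, 0.5, 0], "rotation": [0, 0, 0]}, {"dp": [0.51, 0.947, 0], "rotation": [0, 0, 0]}, {"dp": [0.51, 0.947, 0], "rotation": [0, 0, 0]}, {"dp": [0.51, 0.947, 0], "rotation": [0, 0, 0]}]'

```text
clock: 30.32
position: [0.5018, -0.2368, 0.0766]
ee_rot: [-0.001, 0.998, 0.06, 0.001]
contact_force: [0.1, 0.0, 0.0]
width: 0.0573
```

Emit:
send_rows --deltas '[{"dp": [0.25, 0.5, 0], "rotation": [0, 0, 0]}, {"dp": [0.51, 0.947, 0], "rotation": [0, 0, 0]}, {"dp": [0.51, 0.947, 0], "rotation": [0, 0, 0]}, {"dp": [0.51, 0.947, 0], "rotation": [0, 0, 0]}]'

```text
clock: 30.65
position: [0.5639, -0.1234, 0.0765]
ee_rot: [-0.001, 0.998, 0.06, 0.002]
contact_force: [-0.5, 0.1, -0.1]
width: 0.0575
```

Emit:
send_rows --deltas '[{"dp": [0.25, 0.5, 0], "rotation": [0, 0, 0]}, {"dp": [0.51, 0.947, 0], "rotation": [0, 0, 0]}, {"dp": [0.51, 0.947, 0], "rotation": [0, 0, 0]}, {"dp": [0.51, 0.947, 0], "rotation": [0, 0, 0]}, {"dp": [0.51, 0.947, 0], "rotation": [0, 0, 0]}]'

```text
clock: 31.07
position: [0.6231, -0.0134, 0.0761]
ee_rot: [0.0, 0.998, 0.06, 0.0]
contact_force: [-0.7, -0.1, -0.7]
width: 0.0575
```

```bash
python3 dd.py w36
```

```text
t 31.12 pos [ 0.6219 -0.015   0.076 ] q [-1.350e-01  4.470e-01  1.601e+00 -1.000e-03  1.094e+00  1.318e+00] w 0.0574 F [ 0.08 -0.34 -0.14]
0.66 [495. 177. 550. 241.] [177 176 164] [ 0.6396 -0.2029  0.01  ]
0.56 [457. 379. 470. 393.] [177 176 164] [ 0.3949 -0.2332  0.01  ]
0.22 [603. 152. 640. 244.] [61 58 56] [ 0.669  -0.3699  0.01  ]
```

View pics/w36.png

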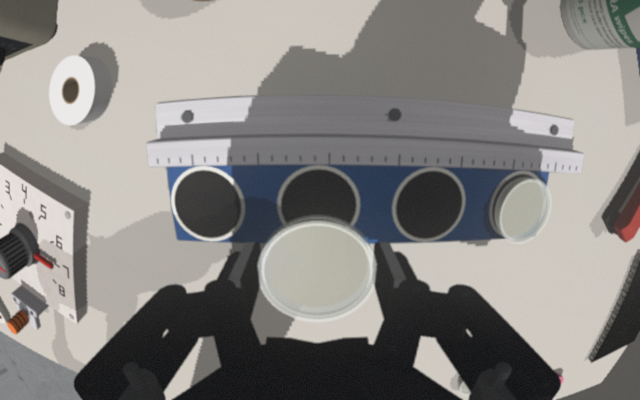

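Emit:
send_rows --deltas '[{"dp": [0.015, 0, -0.2], "rotation": [0, 0, 0]}, {"dp": [0.015, 0, -0.4], "rotation": [0, 0, 0]}, {"dp": [0.015, 0, -0.55], "rotation": [0, 0, 0]}, {"dp": [0.015, 0, -0.57], "rotation": [0, 0, 0]}, {"dp": [0.015, 0, -0.6], "rotation": [0, 0, 0]}, {"dp": [0.015, 0, -0.62], "rotation": [0, 0, 0]}, {"dp": [0.015, 0, -0.62], "rotation": [0, 0, 0]}]'

```text
clock: 31.75
position: [0.6244, -0.0159, 0.0026]
ee_rot: [0.0, 0.998, 0.058, 0.001]
contact_force: [0.2, 0.7, 0.0]
width: 0.0573
```

```bash
python3 dd.py w37
```

```text
t 31.8 pos [ 0.6246 -0.0157  0.0029] q [-0.136  0.525  1.676 -0.     0.938  1.319] w 0.0579 F [ 0.78  0.52 -0.7 ]
0.88 [260. 214. 376. 323.] [208 208 192] [ 0.6114 -0.0189  0.01  ]
0.77 [542. 204. 606. 287.] [197 196 182] [ 0.638  -0.2071  0.01  ]
```

View pics/w37.png

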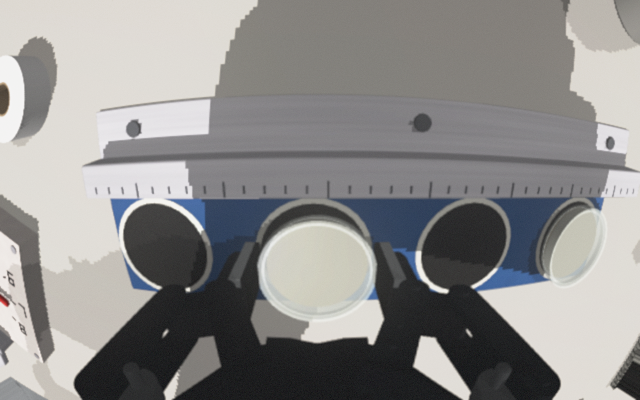

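Emit:
send_rows --deltas '[{"dp": [0.01, 0, -0.03], "rotation": [0, 0, 0]}, {"dp": [0.01, 0, -0.045], "rotation": [0, 0, 0]}, {"dp": [0.01, 0, -0.045], "rotation": [0, 0, 0]}]'

```text
clock: 32.1
position: [0.6263, -0.0152, -0.0019]
ee_rot: [0.0, 0.998, 0.058, 0.001]
contact_force: [-1.4, -0.1, 7.2]
width: 0.0576
```

Emit:
send_rows --deltas '[{"dp": [0, 0, 0], "rotation": [0, 0, 0]}, {"dp": [0, 0, 0], "rotation": [0, 0, 0]}, {"dp": [0, 0, 0], "rotation": [0, 0, 0]}, {"dp": [0, 0, 0.02], "rotation": [0, 0, 0]}]' --fingers -0.65

```text
clock: 32.43
position: [0.6246, -0.0149, -0.0017]
ee_rot: [-0.0, 0.998, 0.058, -0.001]
contact_force: [-0.2, -0.4, 0.7]
width: 0.0706
```

Emit:
send_rows --deltas '[{"dp": [0, 0, 0.2], "rotation": [0, 0, 0]}, {"dp": [0, 0, 0.5], "rotation": [0, 0, 0]}, {"dp": [0, 0, 0.8], "rotation": [0, 0, 0]}, {"dp": [0, 0, 0.8], "rotation": [0, 0, 0]}]'

```text
clock: 32.77
position: [0.6302, -0.0156, 0.1023]
ee_rot: [0.001, 0.998, 0.058, 0.007]
contact_force: [1.3, -0.6, 0.2]
width: 0.0702
```

```bash
python3 dd.py w38
```

```text
t 32.82 pos [ 0.6285 -0.0154  0.0994] q [-0.135  0.43   1.565 -0.     1.137  1.319] w 0.0709 F [-0.35 -0.36 -0.66]
0.76 [450. 359. 473. 386.] [161 159 148] [ 0.4045 -0.2394  0.01  ]
0.75 [178. 164. 530. 238.] [49 60 79] [ 0.6284 -0.0496  0.01  ]
0.74 [478. 174. 530. 238.] [164 163 152] [ 0.64   -0.2025  0.01  ]
0.72 [586. 137. 638. 238.] [56 54 52] [ 0.6827 -0.3836  0.01  ]
0.62 [279. 171. 353. 245.] [170 169 158] [ 0.6184 -0.0173  0.01  ]
0.41 [367. 340. 381. 350.] [28 37 36] [ 0.462  -0.1011  0.01  ]
```

View pics/w38.png

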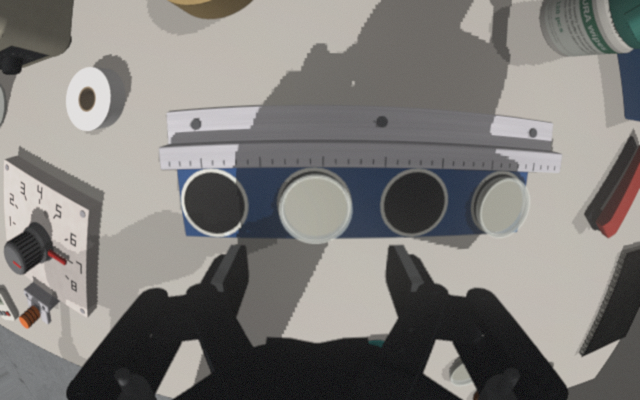

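Emit:
send_rows --deltas '[{"dp": [-0.9, -0.8, 0], "rotation": [0, 0, 0]}, {"dp": [-0.9, -0.8, 0], "rotation": [0, 0, 0]}, {"dp": [-0.9, -0.8, 0], "rotation": [0, 0, 0]}, {"dp": [-0.9, -0.8, 0], "rotation": [0, 0, 0]}]' --fingers -1

```text
clock: 33.2
position: [0.5115, -0.1122, 0.0927]
ee_rot: [-0.001, 0.998, 0.058, -0.004]
contact_force: [0.1, -0.0, -1.1]
width: 0.0855
```

Emit:
send_rows --deltas '[{"dp": [-0.9, -0.8, 0], "rotation": [0, 0, 0]}, {"dp": [-0.9, -0.8, 0], "rotation": [0, 0, 0]}, {"dp": [-0.9, -0.8, 0], "rotation": [0, 0, 0]}, {"dp": [-0.9, -0.8, 0], "rotation": [0, 0, 0]}, {"dp": [-0.9, -0.8, 0], "rotation": [0, 0, 0]}]'

```text
clock: 33.62
position: [0.4048, -0.208, 0.0933]
ee_rot: [-0.001, 0.998, 0.056, -0.002]
contact_force: [-0.3, 0.1, -0.2]
width: 0.0851
```

```bash
python3 dd.py w39
```

```text
t 33.67 pos [ 0.4069 -0.2072  0.0936] q [-0.624  0.208  1.931  0.     1.005  0.835] w 0.0852 F [ 0.04 -0.3  -1.32]
0.9 [ 52. 167.  98. 226.] [ 85  46 105] [0.3754 0.0432 0.01  ]
0.87 [491. 243. 540. 293.] [167 103 119] [ 0.3475 -0.4305  0.01  ]
0.61 [168. 115. 234. 188.] [ 62 122 120] [ 0.4328 -0.1082  0.01  ]
0.56 [332. 164. 404. 232.] [132 130 121] [ 0.408  -0.2512  0.01  ]
```

View pics/w39.png

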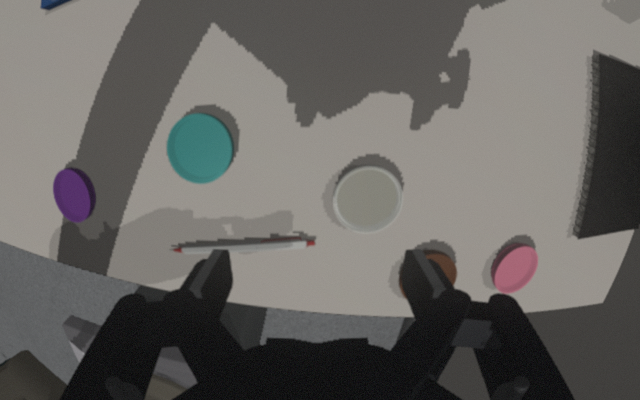

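Dish C has been knocked aside to about (0.408, −0.251). Following it.

Emit:
send_rows --deltas '[{"dp": [0.01, -0.34, -0.1], "rotation": [0, 0, 0]}, {"dp": [0.01, -0.36, -0.4], "rotation": [0, 0, 0]}, {"dp": [0.01, -0.36, -0.45], "rotation": [0, 0, 0]}, {"dp": [0.01, -0.36, -0.45], "rotation": [0, 0, 0]}]'

```text
clock: 34.05
position: [0.4092, -0.2479, 0.0383]
ee_rot: [-0.003, 0.998, 0.058, -0.002]
contact_force: [0.2, 0.6, -0.3]
width: 0.0853
```

```bash
python3 dd.py w40
```

```text
t 34.1 pos [ 0.4101 -0.2484  0.0397] q [-6.900e-01  3.080e-01  1.957e+00  1.000e-03  8.810e-01  7.630e-01] w 0.0853 F [ 0.04 -0.08  0.17]
0.97 [367. 286. 415. 349.] [85 56 42] [ 0.333 -0.317  0.01 ]
0.92 [ 93. 123. 161. 208.] [ 55 119 116] [ 0.434  -0.1096  0.01  ]
0.86 [485. 276. 542. 317.] [160  97 113] [ 0.355  -0.4299  0.01  ]
0.64 [278. 185. 367. 268.] [136 135 126] [ 0.4069 -0.2524  0.01  ]
0.6 [  0. 181.  40. 241.] [ 84  47 105] [0.3775 0.0403 0.01  ]
```

View pics/w40.png

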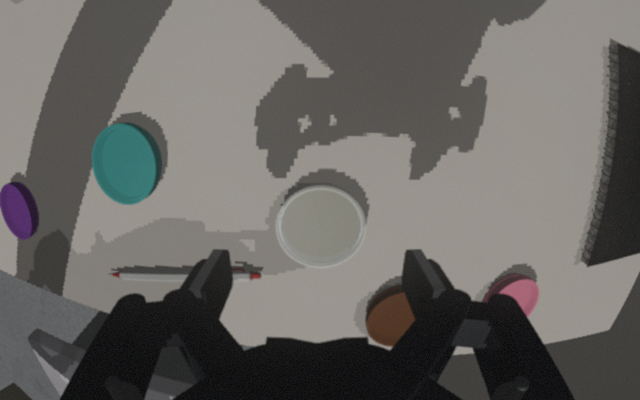

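Emit:
send_rows --deltas '[{"dp": [0, -0.03, -0.2], "rotation": [0, 0, 0]}, {"dp": [0, -0.03, -0.4], "rotation": [0, 0, 0]}, {"dp": [0, -0.03, -0.49], "rotation": [0, 0, 0]}, {"dp": [0, -0.03, -0.49], "rotation": [0, 0, 0]}, {"dp": [0, -0.03, -0.49], "rotation": [0, 0, 0]}]'

```text
clock: 34.57
position: [0.4112, -0.2535, -0.0171]
ee_rot: [0.0, 0.998, 0.059, 0.0]
contact_force: [0.7, -0.1, 0.7]
width: 0.0855
```

Emit:
send_rows --deltas '[{"dp": [0, 0, 0], "rotation": [0, 0, 0]}, {"dp": [0, 0, 0], "rotation": [0, 0, 0]}, {"dp": [0, 0, 0], "rotation": [0, 0, 0]}, {"dp": [0, 0, 0], "rotation": [0, 0, 0]}, {"dp": [0, 0, 0], "rotation": [0, 0, 0]}]' --fingers 1

```text
clock: 34.98
position: [0.4115, -0.2544, -0.0162]
ee_rot: [0.001, 0.998, 0.058, 0.001]
contact_force: [-0.8, 1.1, 5.7]
width: 0.0577
```

```bash
python3 dd.py w41
```

```text
t 35.03 pos [ 0.4114 -0.2544 -0.0162] q [-0.698  0.392  2.016  0.     0.73   0.756] w 0.0574 F [-0.19  2.17  7.36]
0.79 [515. 312. 567. 360.] [178 108 126] [ 0.3561 -0.433   0.01  ]
0.78 [ 34. 139. 109. 238.] [ 55 125 122] [ 0.4354 -0.1109  0.01  ]
0.76 [257. 216. 376. 318.] [144 142 134] [ 0.4103 -0.2553  0.01  ]
0.65 [416. 336. 450. 384.] [88 58 38] [ 0.3428 -0.341   0.01  ]
```

View pics/w41.png

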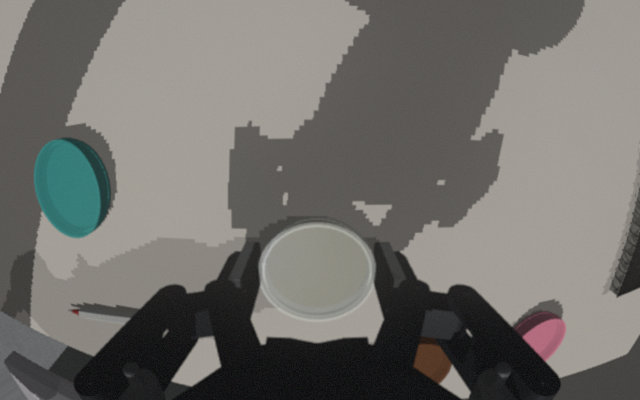

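Emit:
send_rows --deltas '[{"dp": [0, 0, 0.2], "rotation": [0, 0, 0]}, {"dp": [0, 0, 0.5], "rotation": [0, 0, 0]}, {"dp": [0, 0, 0.8], "rotation": [0, 0, 0]}, {"dp": [0, 0, 0.8], "rotation": [0, 0, 0]}]'

```text
clock: 35.42
position: [0.4146, -0.2573, 0.085]
ee_rot: [0.005, 0.998, 0.058, 0.005]
contact_force: [1.4, -0.7, 0.1]
width: 0.0574
```

Emit:
send_rows --deltas '[{"dp": [0.28, 0.45, 0], "rotation": [0, 0, 0]}, {"dp": [0.56, 0.905, 0], "rotation": [0, 0, 0]}, {"dp": [0.56, 0.905, 0], "rotation": [0, 0, 0]}, {"dp": [0.56, 0.905, 0], "rotation": [0, 0, 0]}]'

```text
clock: 35.75
position: [0.4807, -0.1403, 0.0789]
ee_rot: [-0.001, 0.998, 0.06, 0.002]
contact_force: [0.1, -0.1, 0.3]
width: 0.0573
```

Emit:
send_rows --deltas '[{"dp": [0.28, 0.45, 0], "rotation": [0, 0, 0]}, {"dp": [0.56, 0.905, 0], "rotation": [0, 0, 0]}, {"dp": [0.56, 0.905, 0], "rotation": [0, 0, 0]}, {"dp": [0.56, 0.905, 0], "rotation": [0, 0, 0]}]'

```text
clock: 36.08
position: [0.5488, -0.0316, 0.0787]
ee_rot: [-0.001, 0.998, 0.06, 0.003]
contact_force: [-0.2, 0.9, 0.4]
width: 0.0573
```

Emit:
send_rows --deltas '[{"dp": [0.28, 0.45, 0], "rotation": [0, 0, 0]}, {"dp": [0.56, 0.905, 0], "rotation": [0, 0, 0]}, {"dp": [0.56, 0.905, 0], "rotation": [0, 0, 0]}, {"dp": [0.56, 0.905, 0], "rotation": [0, 0, 0]}, {"dp": [0.56, 0.905, 0], "rotation": [0, 0, 0]}]'

```text
clock: 36.5
position: [0.613, 0.0735, 0.078]
ee_rot: [0.0, 0.998, 0.06, 0.0]
contact_force: [-0.1, -0.8, -0.9]
width: 0.0574
```

```bash
python3 dd.py w42
```

```text
t 36.55 pos [0.6117 0.072  0.0778] q [ 5.000e-03  4.370e-01  1.613e+00 -1.000e-03  1.092e+00  1.458e+00] w 0.0576 F [-0.17  0.06 -0.59]
0.96 [430. 351. 455. 381.] [ 61 142 139] [ 0.4292 -0.0971  0.01  ]
0.82 [569. 360. 593. 385.] [205 125 144] [ 0.3469 -0.4304  0.01  ]
0.73 [258. 216. 377. 318.] [163 162 150] [0.5558 0.0649 0.01  ]
0.62 [563. 178. 602. 237.] [157 156 146] [ 0.6394 -0.2083  0.01  ]
0.27 [634. 204. 640. 231.] [58 57 57] [ 0.6387 -0.3453  0.01  ]
```

View pics/w42.png

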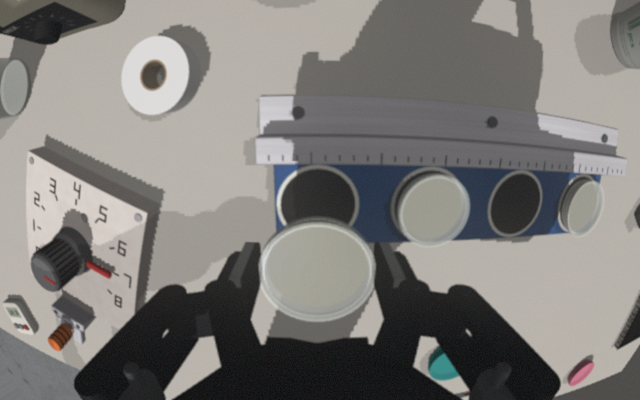

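Emit:
send_rows --deltas '[{"dp": [0.02, 0, -0.2], "rotation": [0, 0, 0]}, {"dp": [0.02, 0, -0.4], "rotation": [0, 0, 0]}, {"dp": [0.02, 0, -0.55], "rotation": [0, 0, 0]}, {"dp": [0.02, 0, -0.58], "rotation": [0, 0, 0]}, {"dp": [0.02, 0, -0.61], "rotation": [0, 0, 0]}, {"dp": [0.02, 0, -0.62], "rotation": [0, 0, 0]}, {"dp": [0.02, 0, -0.62], "rotation": [0, 0, 0]}]'

```text
clock: 37.18
position: [0.6149, 0.0712, 0.0046]
ee_rot: [0.0, 0.998, 0.058, 0.001]
contact_force: [0.4, 0.2, 0.2]
width: 0.0571
```

Emit:
send_rows --deltas '[{"dp": [0, 0, -0.02], "rotation": [0, 0, 0]}, {"dp": [0, 0, -0.035], "rotation": [0, 0, 0]}, {"dp": [0, 0, -0.035], "rotation": [0, 0, 0]}]'

```text
clock: 37.43
position: [0.6148, 0.0719, -0.0001]
ee_rot: [0.0, 0.998, 0.058, 0.001]
contact_force: [-0.4, -0.5, 0.8]
width: 0.0575
```

```bash
python3 dd.py w43
```

```text
t 37.48 pos [ 6.148e-01  7.190e-02 -1.000e-04] q [ 0.004  0.522  1.692 -0.     0.926  1.459] w 0.0574 F [-0.63  0.23  0.81]
0.91 [257. 217. 378. 318.] [165 164 152] [0.6038 0.0696 0.01  ]
0.84 [427. 210. 518. 300.] [161 159 149] [ 0.6192 -0.0232  0.01  ]
0.76 [614. 204. 640. 276.] [98 99 94] [ 0.6367 -0.196   0.01  ]
0.47 [597. 392. 628. 400.] [189 114 133] [ 0.3522 -0.4579  0.01  ]
```

View pics/w43.png

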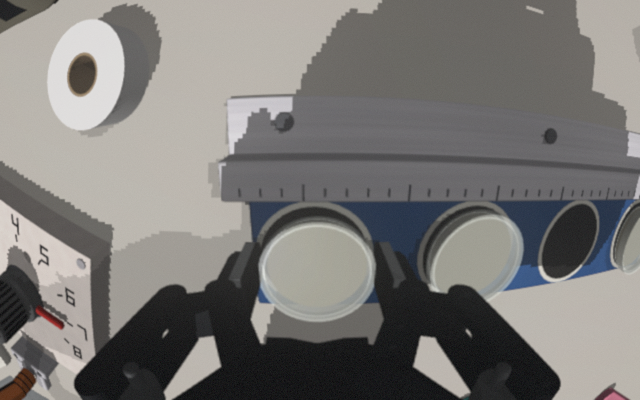

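Release, lift, and retreat clear of everything for a final check.

Emit:
send_rows --deltas '[{"dp": [0, 0, -0.01], "rotation": [0, 0, 0]}, {"dp": [0, 0, -0.01], "rotation": [0, 0, 0]}, {"dp": [0, 0, 0], "rotation": [0, 0, 0]}, {"dp": [0, 0, 0.01], "rotation": [0, 0, 0]}]' --fingers -0.65

```text
clock: 37.87
position: [0.6142, 0.072, 0.0006]
ee_rot: [0.0, 0.998, 0.058, -0.0]
contact_force: [0.3, 0.2, -0.7]
width: 0.0704
```

Emit:
send_rows --deltas '[{"dp": [0, 0, 0.2], "rotation": [0, 0, 0]}, {"dp": [0, 0, 0.5], "rotation": [0, 0, 0]}, {"dp": [0, 0, 0.8], "rotation": [0, 0, 0]}, {"dp": [0, 0, 1], "rotation": [0, 0, 0]}]'

```text
clock: 38.2
position: [0.6156, 0.072, 0.124]
ee_rot: [0.0, 0.998, 0.058, 0.002]
contact_force: [-0.1, 0.4, 0.6]
width: 0.0705
```

Emit:
send_rows --deltas '[{"dp": [-1, 0, 0.5], "rotation": [0, 0, 0]}, {"dp": [-1, 0, 0.5], "rotation": [0, 0, 0]}, {"dp": [-1, 0, 0.5], "rotation": [0, 0, 0]}, {"dp": [-1, 0, 0.5], "rotation": [0, 0, 0]}]'

```text
clock: 38.53
position: [0.4894, 0.0723, 0.1833]
ee_rot: [-0.0, 0.998, 0.058, -0.0]
contact_force: [0.0, 0.4, -0.1]
width: 0.0706
```

Emit:
send_rows --deltas '[{"dp": [-1, 0, 0], "rotation": [0, 0, 0]}, {"dp": [-1, 0, 0], "rotation": [0, 0, 0]}, {"dp": [-1, 0, 0], "rotation": [0, 0, 0]}, {"dp": [-1, 0, 0], "rotation": [0, 0, 0]}, {"dp": [-1, 0, 0], "rotation": [0, 0, 0]}]'

```text
clock: 38.95
position: [0.3728, 0.0721, 0.1809]
ee_rot: [0.0, 0.998, 0.058, 0.001]
contact_force: [1.7, -0.2, 0.1]
width: 0.0706
```

```bash
python3 dd.py w44
python3 - <<'E'
from h import *
p=eyes.get_image("top"); save(p,"t44")
a=cv2.resize(p["color"][135:265,145:405],None,fx=3,fy=3,interpolation=cv2.INTER_CUBIC); cv2.imwrite("pics/t44z.png",a[:,:,::-1])
E
```

```text
t 39.0 pos [0.3749 0.072  0.1812] q [ 7.000e-03  1.000e-03  1.926e+00 -0.000e+00  1.211e+00  1.461e+00] w 0.0706 F [ 0.02 -0.74  0.34]
0.98 [555. 211. 584. 253.] [102  74  59] [ 0.3325 -0.3274  0.01  ]
0.95 [535.   0. 566.  21.] [153 152 140] [ 0.6326 -0.2047  0.01  ]
0.7 [591. 210. 619. 245.] [193 120 138] [ 0.3457 -0.4274  0.01  ]
0.7 [451. 118. 498. 168.] [ 65 137 132] [ 0.4316 -0.1077  0.01  ]
0.6 [312. 144. 367. 200.] [107  69 130] [0.3759 0.0462 0.01  ]
```

View pics/w44.png

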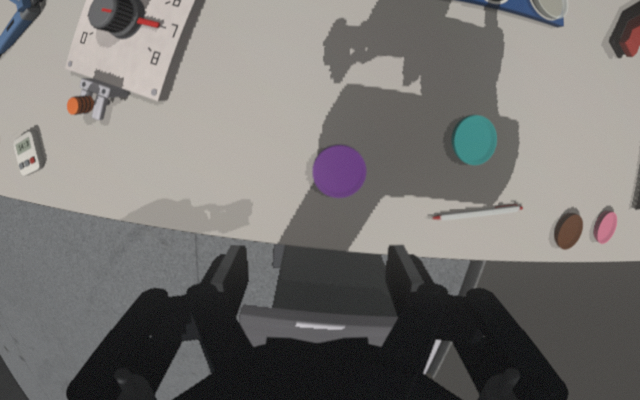

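View pics/t44z.png

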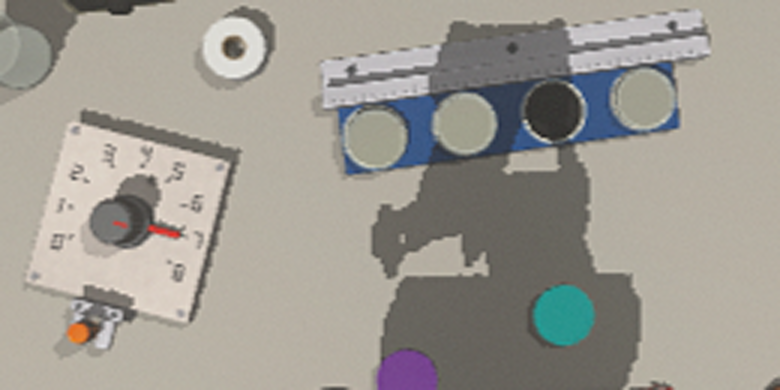

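View pics/t44.png

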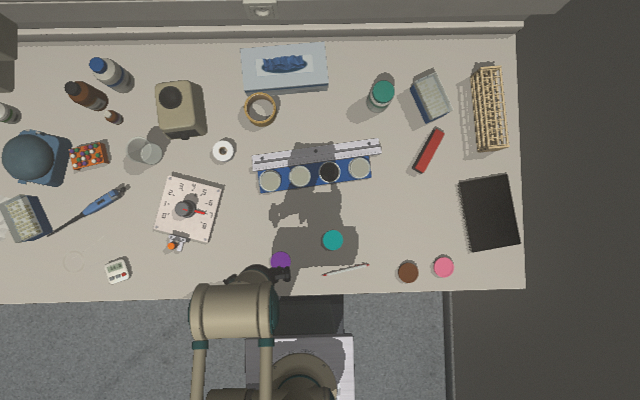

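Run:
```python
from h import *
p=eyes.get_image("top")
hsv=cv2.cvtColor(p["color"],cv2.COLOR_RGB2HSV); m=cv2.inRange(hsv,(5,180,120),(20,255,255)); m[:225]=0;m[260:]=0;m[:,:150]=0;m[:,200:]=0
a=np.argwhere(m).mean(0); print(a,np.argwhere(m).min(0),np.argwhere(m).max(0),atz(p,a[1],a[0],.07))
cv2.imwrite("pics/pz.png",cv2.resize(p["color"][225:260,150:205],None,fx=12,fy=12,interpolation=cv2.INTER_CUBIC)[:,:,::-1])
q=eyes.get_image("scene"); cv2.imwrite("pics/ps.png",cv2.resize(q["color"][300:350,230:300],None,fx=10,fy=10,interpolation=cv2.INTER_CUBIC)[:,:,::-1])
```

```text
[245.53125 170.65625] [243 168] [248 173] [0.4351913  0.34318815 0.07      ]
```

View pics/pz.png

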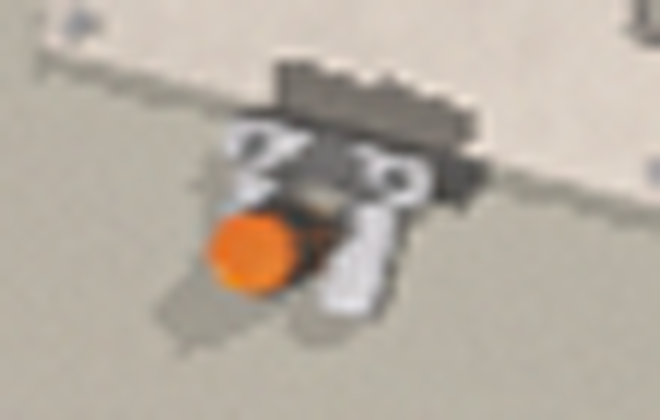

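View pics/ps.png

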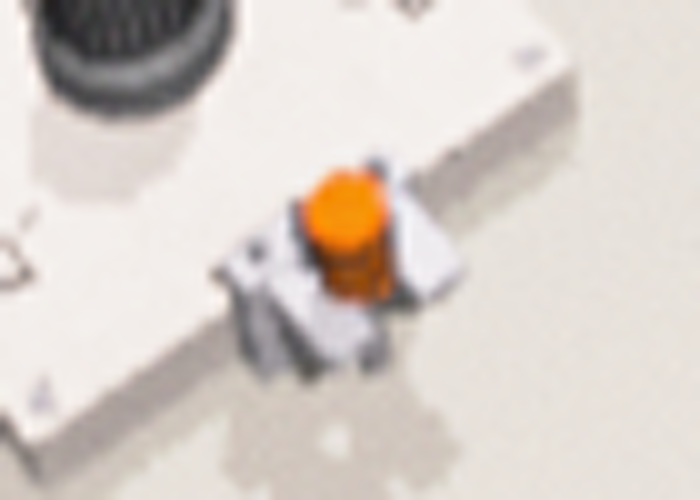

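Run:
```python
from h import *
p=eyes.get_image("top"); im=p["color"]
cv2.imwrite("pics/cz.png",cv2.resize(im[130:200,245:395],None,fx=5.3,fy=5.3,interpolation=cv2.INTER_CUBIC)[:,:,::-1])
hsv=cv2.cvtColor(im,cv2.COLOR_RGB2HSV)
m=cv2.inRange(hsv,(100,120,40),(125,255,255)); m[:, :240]=0; m[:,390:]=0; m[:145]=0;m[215:]=0
pts=np.array([atz(p,u,v,.016)[:2] for v,u in np.argwhere(m)]).astype(np.float32)
r=cv2.minAreaRect(pts); print("carrier",r)
Y=np.radians(6.6); ex=np.array([np.cos(Y),np.sin(Y)]);ey=np.array([-np.sin(Y),np.cos(Y)])
f=np.array([.663,-.0674]); C=np.array(r[0]); print("edge",(C-f)@ex+.033,"y",(C-f)@ey)
g=cv2.GaussianBlur(cv2.cvtColor(im[130:200,245:395],cv2.COLOR_RGB2GRAY),(0,0),1)
# dishes: pale, desaturated vs blue : fit within carrier by low-sat bright
for k in (.132,.044,-.044,-.132):
    u,v=proj(p,[*(C+ey*k),.030]); u0,v0=proj(p,[*(C+ey*k),.016])
    uu,vv=np.meshgrid(np.arange(640),np.arange(400)); near=(np.hypot(uu-u,vv-v)<13)
    pale=near&(hsv[...,1]<60)&(hsv[...,2]>95)
    pale=cv2.morphologyEx(pale.astype(np.uint8),cv2.MORPH_OPEN,np.ones((5,5)))
    if pale.sum()>50:
        a=np.argwhere(pale).mean(0); X=atz(p,a[1],a[0],.030)[:2]; print(k,pale.sum(),"off mm",((X-C-ey*k)*1000).round(1))
```

```text
carrier ((0.6281325817108154, -0.05813711881637573), (0.06380739063024521, 0.32615137100219727), 6.539027690887451)
edge -0.0005716945666733864 y 0.013209055602006454
0.132 380 off mm [-2.   0.3]
0.044 370 off mm [-0.5 -0.4]
-0.132 391 off mm [-0.7  0.1]
```

View pics/cz.png

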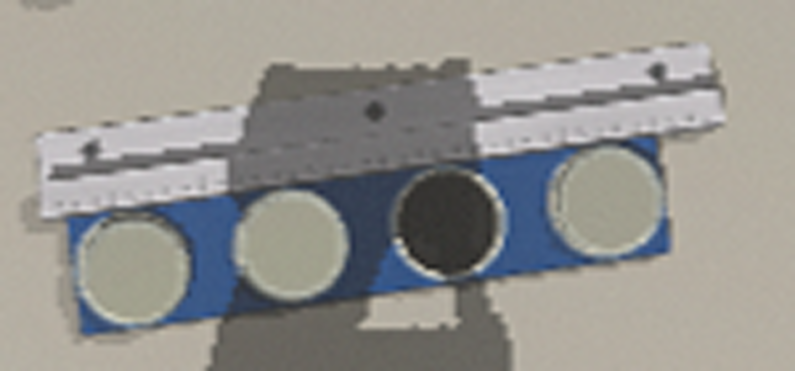

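All dishes are within about 2 mm of their pad centres. The carrier edge is within about 1 mm of the rail, the dial is at 7, and the pin is upright in the notch. Handing in.

Run:
```python
from h import *
st(); print(manip.sign_off())
```

```text
t 39.25 pos [0.3757 0.0719 0.1806] q [ 0.007  0.005  1.925 -0.     1.212  1.461] w 0.0704 F [ 1.08  0.15 -0.16]
the job is handed in; nothing more can be done
None
```

I finished every step and handed the job in at 39 s of the 210 s allowed; no verdict was reported.

**What I did**
- **Pin:** I drew it out of its bore, hung it by its head in the bracket's notch and let go. It still hung upright in the last pictures.
- **Sleeve:** I turned it from 2 to 7 and let go. The pointer reads 7 in the last wrist and top pictures.
- **Carrier:** I pushed it against the rail until the force reached about 15 N. Its long edge measures about 0.6 mm from the rail face, tilted less than 0.1° from it, and its middle is 13 mm along from the rail's.
- **Dishes:** All three pale dishes are on pads 0, 1 and 3. They measured within about 2 mm of the pad centres.
- **Everything else:** The stapler, tape roll and label roll stayed where they were, and the arm ended clear of everything.

**What disagreed on the way**
- **Fingertip height:** The real fingertips sat about 41 mm higher than the reported arm position implied. My first grip on the pin therefore closed on nothing, just above its head. I measured the offset with two cameras and corrected for it from then on.
- **Sleeve slip:** The gripper slipped about 8° on the sleeve at first, so I gripped harder.
- **Knocked dish:** One dish was knocked about 4 cm aside during the run, and I found it again before picking it up.
- **Carrier measurement:** The wrist and top cameras differed by about 4 mm on where the carrier's pads were. The final numbers are from the top camera.

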